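Dry-fit a wooden toy tank engine on its chassis

TASK

Dry-fit the wooden toy tank engine on its chassis, everything upright, square and centred across it: the coal bunker at the rear, flush with the chassis deck's rear end, the cab close in front of the bunker and the boiler close in front of the cab, with no more than a pencil's width (8 mm) between neighbours. Then stand the chimney on top of the boiler, centred about 20 mm back from the boiler's front end, and the dome on top of the boiler midway between the chimney and the cab. Leave the two toy cars, the sanding block and the tape measure where they are.

Things in the scene. Friction and masses are not known exactly. Their poses are not given: they have to be found in the camera images.
- chassis_deck (a point): Wooden engine chassis on eight wheels, held fast to the bench. Point: centre of its deck's flat top, 58 mm above the bench. +x: front, where a dark slatted cowcatcher slopes down, reaching 142 mm from this point (the rear has only two 8 mm round buffers); y across, z up. The deck is bare, 210 mm long (x -105 rear to +105; a dark beam adds 8 mm in front), 70 mm wide.
- boiler_mid (a point): Boiler: loose plain light-wood round bar 100 mm long (x), 54 mm thick (y), lying, with a 28 mm wide flat planed along its top and another along its underside, 46 mm apart (z). Both ends alike, so either way round; it lies lengthwise on the chassis. About 150 g. Point: its centre, 23 mm above its underside. Starts on the bench on its flat, any yaw.
- cab_mid (a point): Cab: loose light-wood block 46 mm long (x), 58 mm wide (y), 66 mm tall, shallow dark windows all round (two in each wide face, one in each narrow face), slightly curved darker roof; front and rear alike, so either way round; its 58 mm width goes across the chassis. About 100 g. Point: its centre, 33 mm above its underside. Starts upright on the bench, any yaw.
- bunker_mid (a point): Coal bunker: a loose open-topped light-wood box 34 mm long (x), 58 mm wide (y), 44 mm tall, walls 6 mm, empty; either way round, its 58 mm side across the chassis. About 50 g. Point: its centre, 22 mm above its underside. Starts upright on the bench, any yaw.
- chimney_mid (a point): Chimney: a loose turned light-wood piece 60 mm tall, foot 25 mm in diameter, barrel 23 mm, flared cap 32 mm in the top 14 mm with a dark bore on top. About 25 g. Point: its centre, 30 mm above its underside. Starts standing on the bench. z up its axis.
- dome_mid (a point): Steam dome: a loose turned light-wood button 32 mm tall, 27 mm in diameter with straight sides up to 18 mm, then a rounded top. About 18 g. Point: its centre, 16 mm above its underside. Starts standing on the bench. z up its axis.
- car_a_mid (a point): Bystander: red toy car 78 x 36 x 31 mm, loose, standing among the engine's parts; leave it. Point: 15 mm above the bench, its middle; x along it.
- car_b_mid (a point): Bystander: orange toy car of the same size, loose, farther out on the left; leave it. Point: 15 mm above the bench, its middle; x along it.
- sander_mid (a point): Bystander: cork sanding block 85 x 45 x 28 mm, loose, on the right near the robot; leave it. Point: its centre; x along it.
- tape_mid (a point): Bystander: yellow and black tape measure 66 x 60 x 30 mm, loose, lying flat on the left near the robot; leave it. Point: its centre.
Things that resemble listed ones, but are neither listed nor needed, are in the scene too. What is shaped like the part that bears dome_mid but green or purple is not meant.

How it is judged:
By the outcome, as a careful person would: the job done as asked, in the order asked, and still so for the second after the job is handed in, with the robot touching nothing.
It also fails if it takes over 131 s, if anything falls off the work surface, if the arm or the gripper's body presses on something with over 40 N, if the wrist force passes 120 N, or if a joint passes its speed limit or range.

ROBOT

A 6-joint arm with a two-finger parallel gripper is mounted at the origin on the work surface. World frame = base frame: x ahead of the robot, y to its left, z up, the work surface at z = 0. Lengths are in m, angles in rad, forces in N, time in s.
With the tool pointing down it reaches from about 0.35 to 0.85 m from the base axis. Payload 8.1 kg.
Tool frame: the origin (TCP) lies at the very end of the fingers, on their centre line; the grasp point (between the pads) lies 19 mm behind it; z points along the fingers, x is the direction in which the jaws open and shut, and the axes are right-handed (so a half turn about z gives the same grasp; the last joint's range is limited). The gripper opens to 93 mm and grips with 3 to 60 N. Pads are 15 mm wide; open, the fingers measure 128 mm over their backs; the gripper's body (75 mm by 188 mm) begins 65 mm behind the grasp point.
Start: joints at [-1.392, 0.13, 1.488, -0, 1.523, -0.085], TCP at [0.156, -0.579, 0.219] pointing down, gripper open.
Joint ranges: [-2.96, 2.96], [-0.89, 2.26], [0.02, 2.5], [-1.34, 4.48], [0, 2.73], [-2.66, 2.66]. Speed limits (rad/s): [2.39, 2.39, 2.79, 3.14, 3.14, 3.14].

INTERFACE

Orientations are given as a rotation vector (axis times angle).
In Python, from plant import robot gives the robot as it stands. The module is installed in compiled form; this text tells all that it offers.
- The arm moves only by the tool jog_arm, never from a script. Its argument "commands" is one flat list of numbers, 5 for each row, row after row: the gripper's target within -1 to 1 (shut at 1, half-way at 0, fully open at -1), then the shift along the tool's x, y, z in m, then the turn about the tool's z in degrees. A call has 1 to 20 rows; each row shifts and turns the commanded pose from where the row before left it, along the tool's axes as they then stand; what a row does not reach is not made up. A row lasts 1/12 s, in which the tool goes at most 41.7 mm and 7.16 degrees, less where a joint would pass 70% of its speed; a pose out of reach is approached as far as the arm can. A call is refused whole if a number of a shift passes 0.0417 or a number of a turn 7.16, either way. A call with a gripper value outside its range is refused whole. The fingers move at their own pace and stop on an object; "grip_force" is the grip in N (left out, the last holds). Time passes only in rows, so rows that do not move let the fingers close. It gives the time, the measured TCP pose, the force and the opening at its end, in the units of the state.
- robot.read_state(): the state, without advancing time (a new reading comes with each control period).
- robot.read_camera(name): name is "side" or "top"; returns a dict with "img" (480x640x3 uint8, blue, green, red), "vfov" (degrees; the focal length in pixels is half the picture's height over the tangent of half this angle, whatever the lens; pixels are square), "cx", "cy" (the principal point, pixels), "extrinsics" (4x4, takes a point from world to camera coordinates). Camera axes: x right, y down, z forward; pixel columns grow to the right and rows downward; lengths in m; the calibration is good to about 2 mm. A picture is of the moment at which its call begins. There is no depth.
- robot.close_job(): hands the job in, once; it reports no verdict.
Trained networks look in a picture, given as the dict that the camera call returned (one of the last four; its "shot" number tells which), for a name from the list of things; names that differ only in an ending like _2 or _b are one class to them, and where a whole thing is asked for, a point or a joint stands for the part that bears it (a point fixed in the world has none). Each returns a list of dicts, best first, with "score" (0 to 1); they miss things now and then, are a little off and sometimes report something else, mostly with a low value. They report only what shows in the picture. A call takes as long as a camera call. They do not tell look-alikes from the thing itself.
- robot.recognise(thing, picture): "box" ([centre column, centre row, width, height] as shares, 0 to 1, of the picture: columns of its width, rows of its height, round what is visible of it).
- robot.pinpoint(thing, picture): "position" ([row, column] as shares, 0 to 1, of the picture: columns of its width, rows of its height: a listed point, or the origin of a listed thing).
The state is a dict: "t": time; "q": joint angles; "dq": joint speeds; "joint_torque": joint torques, N m; "tool_pos": TCP position; "orientation": TCP orientation; "force": force on the tool from outside, world axes, zero at the start; "wrist_torque": the same for the moment, N m; "opening": finger opening in m.
Only numpy, scipy, OpenCV 4.12 (cv2) and the standard library are available. Lean on these libraries where they do the work, as an engineer would, in place of code of your own. Each camera call takes 0.05 s, during which the arm holds its last target.

## Working session

There is one attempt and no reset: what is moved stays moved. The work goes in short steps, Python scripts to look and compute and a tool call to move; the robot and the scene stay as the last step left them, time stands still between calls to the robot, and variables do not carry over. Pictures are saved under pics/ and viewed, and the job is handed in when it is done.

Besides the shell and the picture viewer there is one more tool, called after ">>>" as name(argument=value, ...), one argument or row to a line, values as JSON. jog_arm: Moves the arm, as the interface text tells. Its arguments: {"type":"object","properties":{"commands":{"type":"array"},"grip_force":{"type":"number"}},"required":["commands"]}

```bash
mkdir -p pics; ls
cat > h.py <<'E'
import numpy as np, cv2
from plant import robot
def K(c):
    f=240/np.tan(np.radians(c['vfov'])/2); return f,c['cx'],c['cy']
def proj(c,p):
    f,cx,cy=K(c);e=np.array(c['extrinsics']);q=e[:3,:3]@np.array(p)+e[:3,3]
    return np.array([cx+f*q[0]/q[2],cy+f*q[1]/q[2]])
def ray(c,u,v):
    f,cx,cy=K(c);e=np.array(c['extrinsics']);R=e[:3,:3];o=-R.T@e[:3,3]
    return o,R.T@np.array([(u-cx)/f,(v-cy)/f,1])
def atz(c,u,v,z):
    o,d=ray(c,u,v);return o+d*(z-o[2])/d[2]
E
python3 - <<'E'
from h import *
s=robot.read_state();print(s)
for n in('top','side'):
    c=robot.read_camera(n);cv2.imwrite(f'pics/{n}0.png',c['img'])
    e=np.array(c['extrinsics']);print(n,c['vfov'],c['cx'],c['cy'],-e[:3,:3].T@e[:3,3],e[2,:3],e[0,:3])
    for th,z in dict(chassis_deck=.058,boiler_mid=.023,cab_mid=.033,bunker_mid=.022,chimney_mid=.03,dome_mid=.016,car_a_mid=.015,sander_mid=.014,tape_mid=.015).items():
        for d in robot.pinpoint(th,c):
            r,k=d['position'];print(th,round(d['score'],2),np.round([k*640,r*480]),np.round(atz(c,k*640,r*480,z),4))
E
```

```text
pics
{'t': 0.0, 'q': array([-1.39239678e+00,  1.31132253e-01,  1.48925447e+00, -1.55580173e-06,
        1.52297035e+00, -8.53764192e-02]), 'dq': array([ 1.72247143e-04,  1.16967785e-04, -1.28529068e-03,  1.21128872e-03,
       -1.03444332e-04,  6.12487252e-05]), 'joint_torque': array([ 1.92094383e-03, -5.59841716e+01, -4.91758204e+01,  7.69483997e-02,
        3.54278809e-02, -1.42988692e-04]), 'tool_pos': array([ 0.15637389, -0.57869773,  0.21761832]), 'orientation': array([-2.49333891e+00,  1.90929405e+00,  2.04965190e-03]), 'force': array([ 0.23444434, -0.86274083, -0.39960899]), 'wrist_torque': array([-0.04059513, -0.00418296, -0.01633965]), 'opening': 0.09304057082109322}
top 50.46355409229963 320.56558883651365 240.8957220219988 [ 0.26062244 -0.00718118  1.18159321] [ 0.22097371  0.00537978 -0.97526493] [ 0.01801116 -0.99983676 -0.00143439]
chassis_deck 0.79 [296. 230.] [0.54   0.0544 0.058 ]
boiler_mid 0.92 [202. 219.] [0.5712 0.2783 0.023 ]
cab_mid 0.91 [186. 285.] [0.412  0.3021 0.033 ]
bunker_mid 0.88 [439. 285.] [ 0.4252 -0.2744  0.022 ]
chimney_mid 0.68 [501. 247.] [ 0.515
[... 635 characters left out ...]
8809   0.01388683]
chassis_deck 0.78 [310. 227.] [0.5393 0.0583 0.058 ]
boiler_mid 0.91 [284. 201.] [0.5649 0.2774 0.023 ]
boiler_mid 0.39 [402. 324.] [ 0.5633 -0.2989  0.023 ]
boiler_mid 0.3 [292. 185.] [0.6245 0.3636 0.023 ]
bunker_mid 0.69 [325. 341.] [ 0.4094 -0.2815  0.022 ]
bunker_mid 0.53 [339. 395.] [ 0.3718 -0.4093  0.022 ]
bunker_mid 0.31 [281. 200.] [0.5606 0.2847 0.022 ]
chimney_mid 0.76 [416. 371.] [ 0.5109 -0.4214  0.03  ]
chimney_mid 0.26 [311. 225.] [0.5663 0.1123 0.03  ]
dome_mid 0.8 [401. 323.] [ 0.5682 -0.2871  0.016 ]
dome_mid 0.5 [425. 308.] [ 0.6382 -0.2688  0.016 ]
car_a_mid 0.6 [402. 323.] [ 0.5709 -0.2866  0.015 ]
sander_mid 0.87 [340. 397.] [ 0.3754 -0.4064  0.014 ]
```

View pics/top0.png

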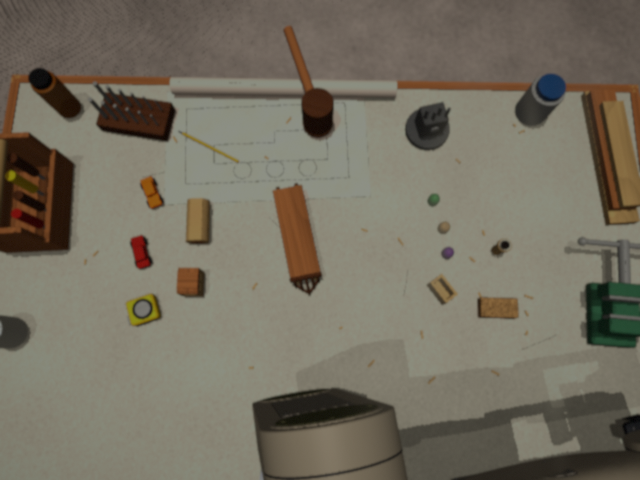

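View pics/side0.png

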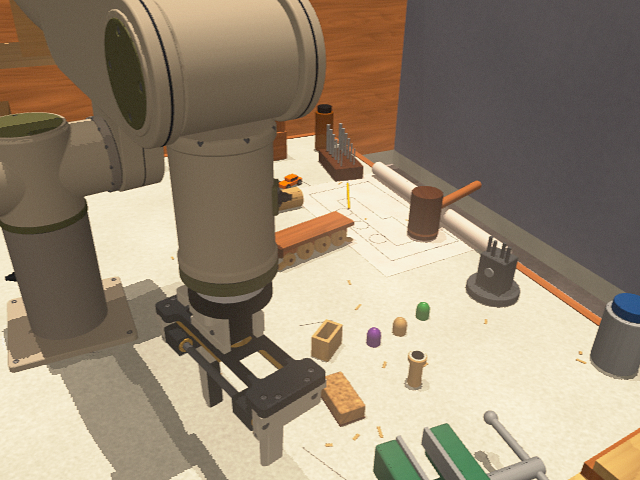

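Top view: the chassis is at (297,232) with its cowcatcher toward the robot at (306,285). Boiler is at (198,220), cab (190,281), bunker (441,289) and chimney (501,247). Dome candidates are green (434,199), natural wood (444,227) and purple (447,253). The natural one at (444,227) is the dome. Next I'll take close crops.

Run:
```python
from h import *
im=cv2.imread('pics/top0.png')
def crop(u,v,w,h,s):return cv2.resize(im[v:v+h,u:u+w],None,fx=s,fy=s,interpolation=cv2.INTER_CUBIC)
a=crop(265,175,65,125,4.8); b=crop(165,190,65,125,4.8);c=crop(415,185,100,125,4.8)
o=np.hstack([a,b]);cv2.imwrite('pics/c1.png',o);cv2.imwrite('pics/c2.png',c)
```

```text
(no output)
```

View pics/c1.png

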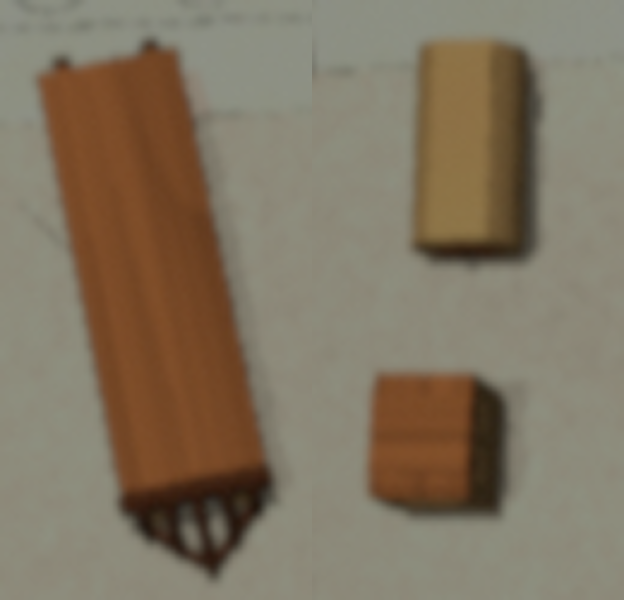

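View pics/c2.png

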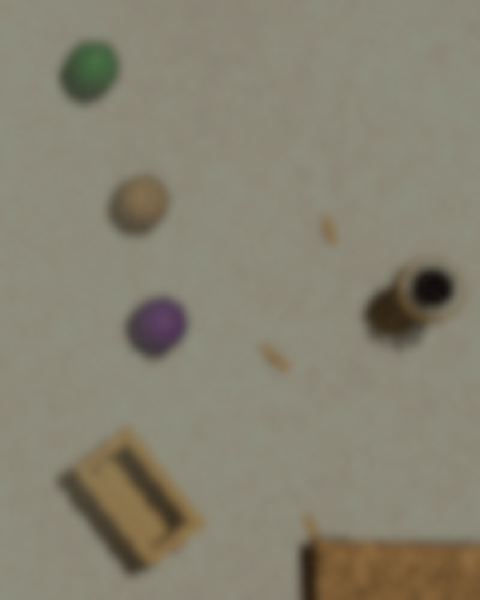

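The crop confirms the natural-wood button lies between the green and purple ones. Now I'll fit the models to the image.

```bash
cat >> h.py <<'E'
from scipy.optimize import minimize
def Rz(a):return np.array([[np.cos(a),-np.sin(a)],[np.sin(a),np.cos(a)]])
def rect(L,W,z,x0=0):  # list of segments local
    a=[(x0-L/2,-W/2,z),(x0+L/2,-W/2,z),(x0+L/2,W/2,z),(x0-L/2,W/2,z)]
    return [(a[i],a[(i+1)%4]) for i in range(4)]
def seg_img(c,segs,p):
    out=[]
    for s in segs:
        q=[np.r_[Rz(p[2])@np.array(v[:2])+p[:2],v[2]] for v in s]
        out.append((proj(c,q[0]),proj(c,q[1])))
    return out
def grad(img):
    g=cv2.GaussianBlur(img,(0,0),0.7).astype(np.float32);G=0
    gx=cv2.Sobel(g,cv2.CV_32F,1,0);gy=cv2.Sobel(g,cv2.CV_32F,0,1)
    return gx,gy
def fit(c,segs,p0,w=None):
    gx,gy=grad(c['img']);t=np.linspace(.06,.94,40)[:,None]
    def cost(p):
        S=0
        for i,(a,b) in enumerate(seg_img(c,segs,p)):
            P=(a*(1-t)+b*t).astype(np.float32);d=(b-a)/np.linalg.norm(b-a);n=np.array([-d[1],d[0]])
            m1=P[:,0].reshape(-1,1);m2=P[:,1].reshape(-1,1)
            A=cv2.remap(gx,m1,m2,cv2.INTER_CUBIC)[:,0];B=cv2.remap(gy,m1,m2,cv2.INTER_CUBIC)[:,0]
            S-=np.linalg.norm((A*n[0]+B*n[1]).mean(0))*(1 if w is None else w[i])
        return S
    best=None
    for da in np.radians([-8,-4,0,4,8]):
      for dx in(-.005,0,.005):
       for dy in(-.005,0,.005):
        q=np.array(p0)+[dx,dy,da]
        r=minimize(lambda z:cost(z*[.01,.01,.1]),q/[.01,.01,.1],method='Nelder-Mead',options=dict(initial_simplex=(q+np.array([[0,0,0],[.003,0,0],[0,.003,0],[0,0,.05]]))/[.01,.01,.1],xatol=1e-3,fatol=1e-2))
        if best is None or r.fun<best.fun:best=r
    return best.x*[.01,.01,.1],best.fun
def overlay(c,items,box,s,fn):
    u,v,w,h=box;im=cv2.resize(c['img'][v:v+h,u:u+w],None,fx=s,fy=s,interpolation=cv2.INTER_CUBIC)
    for segs,p in items:
        for a,b in seg_img(c,segs,p):
            f=lambda q:tuple(int(round(k)) for k in ((q-[u,v])+.5)*s-.5)
            cv2.line(im,f(a),f(b),(0,255,0),1)
    cv2.imwrite(fn,im)
DECK=rect(.21,.07,.058)
# weak front edge: beam
BUNK=rect(.034,.058,.044);CAB=rect(.046,.058,.066)
BOIL=rect(.1,.028,.046)
E
python3 - <<'E'
from h import *
c=robot.read_camera('top')
R={}
R['deck']=fit(c,DECK,[.54,.054,np.pi+.15]);print('deck',R['deck'])
R['bunk']=fit(c,BUNK,[.425,-.274,np.radians(-45)])
for a in(-60,-30,30,60):print(a,fit(c,BUNK,[.425,-.274,np.radians(a)]))
R['cab']=fit(c,CAB,[.412,.302,0]);print(R['cab'],fit(c,CAB,[.412,.302,1.57]))
R['boil']=fit(c,BOIL,[.571,.278,0]);print(R['boil'])
np.save('fit.npy',np.array([R[k][0] for k in('deck','bunk','cab','boil')]))
overlay(c,[(DECK,R['deck'][0])],(265,175,65,125),4.8,'pics/o1.png')
overlay(c,[(BOIL,R['boil'][0]),(CAB,R['cab'][0])],(165,190,65,125),4.8,'pics/o2.png')
overlay(c,[(BUNK,R['bunk'][0])],(410,265,60,50),8,'pics/o3.png')
cv2.imwrite('pics/o12.png',np.hstack([cv2.imread('pics/o1.png'),cv2.imread('pics/o2.png')]))
E
```

```text
deck (array([0.54009034, 0.05617828, 3.36931393]), np.float64(-862.6259818258152))
-60 (array([ 0.41036701, -0.27134138, -0.92394946]), np.float64(-696.3067094509411))
-30 (array([ 0.41043629, -0.27132959, -0.92398102]), np.float64(-696.2959793604102))
30 (array([ 0.42596586, -0.27247585,  0.66717231]), np.float64(-389.4332095036884))
60 (array([ 0.41028604, -0.27149813,  2.21840438]), np.float64(-695.8219336511613))
(array([0.4059932 , 0.28291492, 0.01378083]), np.float64(-734.103254313639)) (array([0.41824243, 0.29223265, 1.58791878]), np.float64(-758.917462279816))
(array([0.55670279, 0.2644526 , 0.00156836]), np.float64(-718.9813129548857))
```

View pics/o12.png

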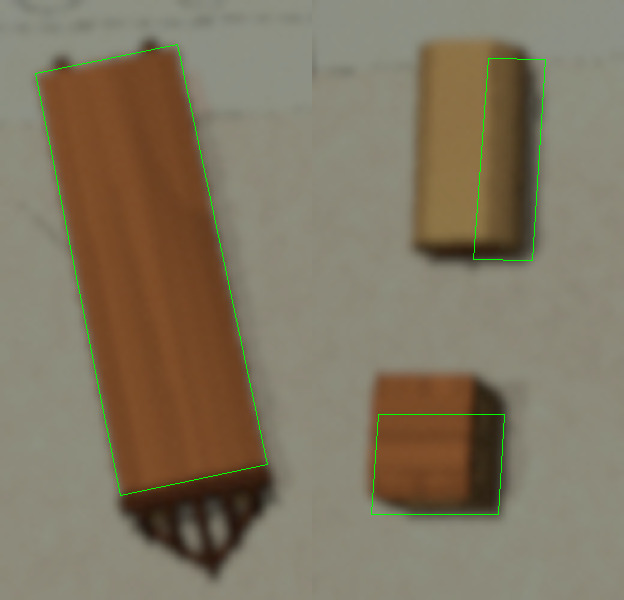

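View pics/o3.png

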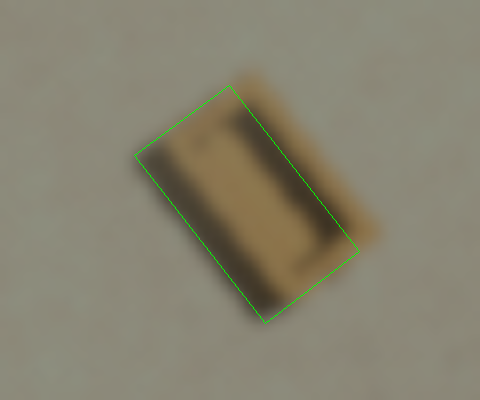

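```bash
cat >> h.py <<'E'
def cr(x,y,u0,v0,s):return ((x+.5)/s-.5+u0,(y+.5)/s-.5+v0)
def rectpose(c,pts,z):
    P=np.array([atz(c,u,v,z)[:2] for u,v in pts]);m=P.mean(0)
    e=(P[1]-P[0]+P[2]-P[3])/2; f=(P[2]-P[1]+P[3]-P[0])/2
    return m,np.degrees(np.arctan2(e[1],e[0])),np.linalg.norm(e),np.linalg.norm(f),np.degrees(np.arctan2(f[1],f[0]))
E
python3 - <<'E'
from h import *
c=robot.read_camera('top')
print('cab',rectpose(c,[cr(x,y,165-65,190,4.8) for x,y in[(375,375),(473,375),(470,498),(368,495)]],.064))
print('boil',rectpose(c,[cr(x,y,100,190,4.8) for x,y in[(427,42),(491,42),(488,245),(420,245)]],.046))
# bunker in o3: top rim outline
print('bunk',rectpose(c,[cr(x,y,410,265,8) for x,y in[(250,72),(378,238),(278,315),(150,150)]],.044))
print('deckcheck',atz(c,*cr(108,60,265,175,4.8),.058))
def crop(u,v,w,h,s,n):cv2.imwrite(n,cv2.resize(c['img'][v:v+h,u:u+w],None,fx=s,fy=s,interpolation=cv2.INTER_CUBIC))
crop(170,190,60,60,10,'pics/b1.png');crop(165,255,60,60,10,'pics/b2.png');crop(410,265,60,50,10,'pics/b3.png')
E
```

```text
cab (array([0.41923815, 0.2918627 ]), np.float64(-89.8354434514992), np.float64(0.04614313192646648), np.float64(0.05643057106274824), np.float64(-177.99996543599025))
boil (array([0.56391325, 0.29059396]), np.float64(-88.99022925325897), np.float64(0.03175585334706778), np.float64(0.10115435078578969), np.float64(-177.20150354679797))
bunk (array([ 0.41328789, -0.27628683]), np.float64(-143.32624621857732), np.float64(0.05730306564775121), np.float64(0.036413236919703586), np.float64(127.80867626988619))
deckcheck [0.64165429 0.0788658  0.058     ]
```

View pics/b1.png

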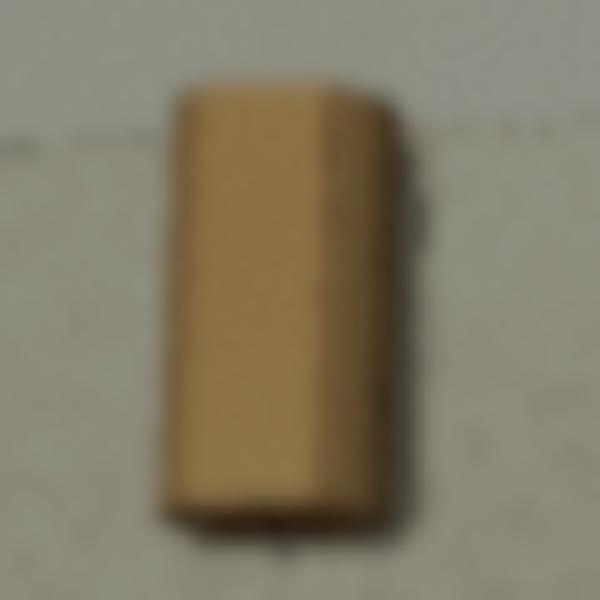

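View pics/b2.png

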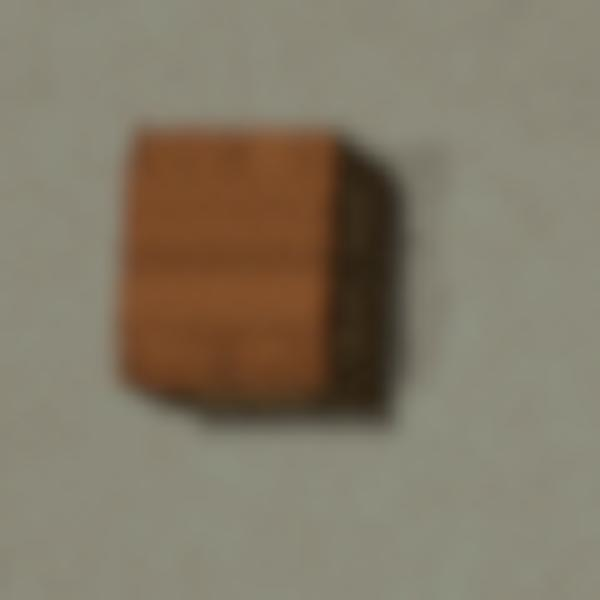

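View pics/b3.png

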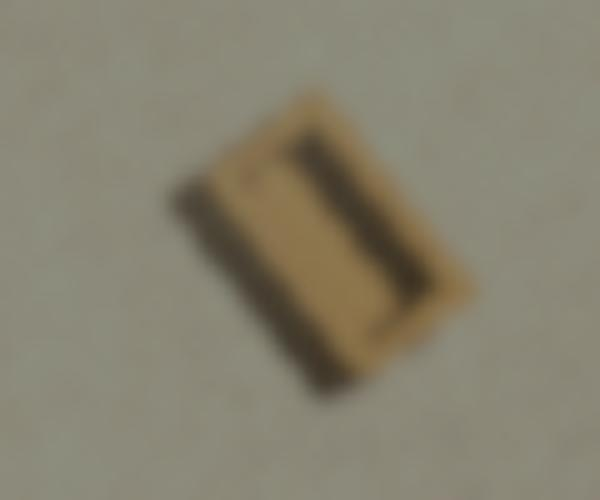

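Run:
```python
from h import *
c=robot.read_camera('top')
P={}
for n,z,uv,pts in[('cab',.064,(165,255),[(133,130),(338,130),(325,388),(121,385)]),('boil',.046,(170,190),[(193,90),(325,86),(312,502),(179,502)]),('bunk',.044,(410,265),[(315,88),(478,290),(350,376),(203,178)])]:
    P[n]=rectpose(c,[cr(x,y,*uv,10) for x,y in pts],z);print(n,P[n])
overlay(c,[(BUNK,[*P['bunk'][0],np.radians(P['bunk'][4]-180)])],(410,265,60,50),10,'pics/b3.png')
overlay(c,[(BOIL,[*P['boil'][0],np.radians(2.2)])],(170,190,60,60),10,'pics/b1.png')
overlay(c,[(rect(.046,.058,.064),[*P['cab'][0],np.radians(91)])],(165,255,60,60),10,'pics/b2.png')
a=[cv2.imread(f'pics/b{i}.png')[:500] for i in(1,2,3)];cv2.imwrite('pics/b.png',cv2.resize(np.hstack(a),None,fx=.44,fy=.44))
# chimney/dome crop
u,v=420,185;cv2.imwrite('pics/d.png',cv2.resize(c['img'][v:v+80,u:u+100],None,fx=8,fy=8,interpolation=cv2.INTER_CUBIC)[:600])
s=robot.read_state();R=cv2.Rodrigues(s['orientation'])[0];print(R.round(3))
```

```text
cab (array([0.41926782, 0.29173345]), np.float64(-89.39845811613145), np.float64(0.0452759939619562), np.float64(0.057177884290996614), np.float64(-178.43070558351283))
boil (array([0.56497099, 0.29051287]), np.float64(-88.07768597387809), np.float64(0.030592123880878345), np.float64(0.09904037262085076), np.float64(-177.64497806537642))
bunk (array([ 0.41540106, -0.27778997]), np.float64(-143.2874291309612), np.float64(0.05547192680387306), np.float64(0.034263777241751586), np.float64(126.3774251887109))
[[ 0.261 -0.965 -0.   ]
 [-0.965 -0.261  0.   ]
 [-0.    -0.    -1.   ]]
```

View pics/b.png

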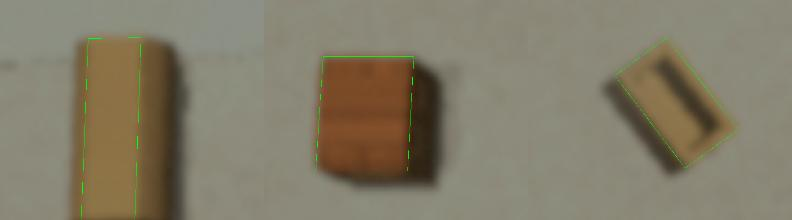

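View pics/d.png

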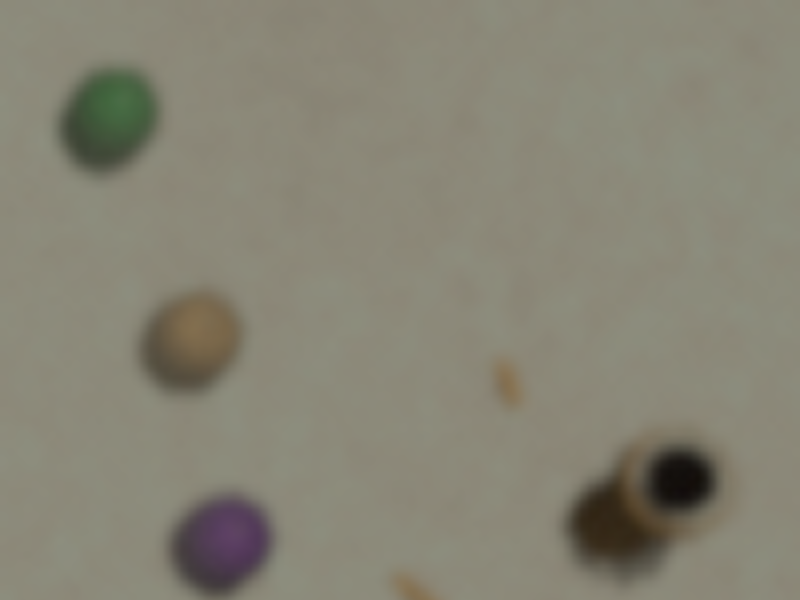

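```bash
cat >> h.py <<'E'
DK=np.array([.54009,.05618,3.36931])
def deck(x,y=0):return DK[:2]+Rz(DK[2])@np.array([x,y])
def plan(x,y,z,yaw):
    """turn needed (deg, tool z) and tool-frame shift after the turn"""
    s=robot.read_state();R=cv2.Rodrigues(s['orientation'])[0]
    cur=np.degrees(np.arctan2(R[1,0],R[0,0]));turn=-(yaw-cur);turn=(turn+180)%360-180
    a=np.radians(yaw);X=np.array([np.cos(a),np.sin(a)]);Y=np.array([np.sin(a),-np.cos(a)])
    d=np.array([x,y])-s['tool_pos'][:2]
    print('t',round(s['t'],2),'cur',s['tool_pos'].round(4),'yaw',round(cur,2),'tilt',R[2,:2].round(4),'open',round(s['opening'],4),'F',s['force'].round(1))
    b=np.radians(cur);X0=np.array([np.cos(b),np.sin(b)]);Y0=np.array([np.sin(b),-np.cos(b)])
    print('turn',round(turn,2),'| shift after turn mm x,y',(1000*np.array([d@X,d@Y])).round(1),'| shift before turn',(1000*np.array([d@X0,d@Y0])).round(1),'z',round(1000*(s['tool_pos'][2]-z),1))
E
python3 - <<'E'
from h import *
c=robot.read_camera('top')
print('chim',atz(c,*cr(682,482,420,185,8),.06),'dome',atz(c,*cr(192,342,420,185,8),.016))
for u in(174,180):print(atz(c,*cr(u,300,170,190,10),.023))
plan(.4154,-.2778,.06,-143.4)
for x in(-.088,-.0445,.032,.062,.02):print(x,deck(x))
E
```

```text
chim [ 0.5130458  -0.41619839  0.06      ] dome [ 0.56272028 -0.29040245  0.016     ]
[0.56912225 0.31487358 0.023     ]
[0.56914717 0.31345972 0.023     ]
t 1.2 cur [ 0.1565 -0.5792  0.2186] yaw -74.89 tilt [-0. -0.] open 0.0931 F [ 0.5  0.4 -0.1]
turn 68.51 | shift after turn mm x,y [-387.6   87.6] | shift before turn [-223.5 -328.6] z 158.6
-0.088 [0.62581821 0.07604639]
-0.0445 [0.5834412  0.06622607]
0.032 [0.5089161  0.04895586]
0.062 [0.47969058 0.04218323]
0.02 [0.52060631 0.05166491]
```

>>> jog_arm(
  commands=[-1,0,0,0.004,6.85,-1,0,0,0.004,6.85,-1,0,0,0.004,6.85,-1,0,0,0.004,6.85,-1,0,0,0.004,6.85,-1,0,0,0.004,6.85,-1,0,0,0.004,6.85,-1,0,0,0.004,6.85,-1,0,0,0.004,6.85,-1,0,0,0.004,6.85],
  grip_force=12,
)

```text
t: 2.03
tool_pos: [0.1565, -0.5792, 0.1784]
orientation: [-0.978, 2.985, -0.0]
force: [0.6, 1.0, 1.1]
opening: 0.093
```

>>> jog_arm(
  commands=[-1,-0.0323,0.0073,0,0,-1,-0.0323,0.0073,0,0,-1,-0.0323,0.0073,0,0,-1,-0.0323,0.0073,0,0,-1,-0.0323,0.0073,0,0,-1,-0.0323,0.0073,0,0,-1,-0.0323,0.0073,0,0,-1,-0.0323,0.0073,0,0,-1,-0.0323,0.0073,0,0,-1,-0.0323,0.0073,0,0,-1,-0.0323,0.0073,0,0,-1,-0.0323,0.0073,0,0,-1,0,0,0.03,0,-1,0,0,0.03,0,-1,0,0,0,0,-1,0,0,0,0],
)

```text
t: 3.37
tool_pos: [0.4141, -0.2766, 0.1173]
orientation: [0.986, -2.98, -0.006]
force: [-0.5, 0.5, 0.8]
opening: 0.0928
```

Run:
```python
from h import *
plan(.4154,-.2778,.009,-143.4)
c=robot.read_camera('top');cv2.imwrite('pics/t1.png',c['img'])
c=robot.read_camera('side');cv2.imwrite('pics/s1.png',c['img'])
```

```text
t 3.37 cur [ 0.4141 -0.2766  0.1173] yaw -143.37 tilt [0.001  0.0042] open 0.0928 F [-0.5  0.5  0.8]
turn 0.03 | shift after turn mm x,y [-0.3 -1.8] | shift before turn [-0.3 -1.8] z 108.3
```

View pics/s1.png

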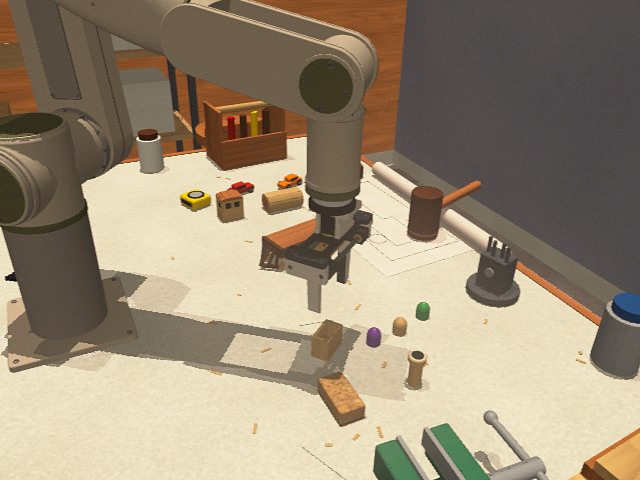

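Run:
```python
from h import *
c=robot.read_camera('side')
p=robot.read_state()['tool_pos'];print(proj(c,p))
R=cv2.Rodrigues(robot.read_state()['orientation'])[0]
for s in(-.055,.055):print(proj(c,p+R[:,0]*s))
B=[BUNK,rect(.034,.058,0)]
P=[.4154,-.2778,np.radians(126.6)]
overlay(c,[(b,P) for b in B],(295,300,70,75),8,'pics/s1o.png')
cv2.imwrite('pics/x.png',c['img'])
```

```text
[328.88092393 294.62586761]
[342.63837898 279.05727836]
[313.88532166 311.59560305]
```

View pics/s1o.png

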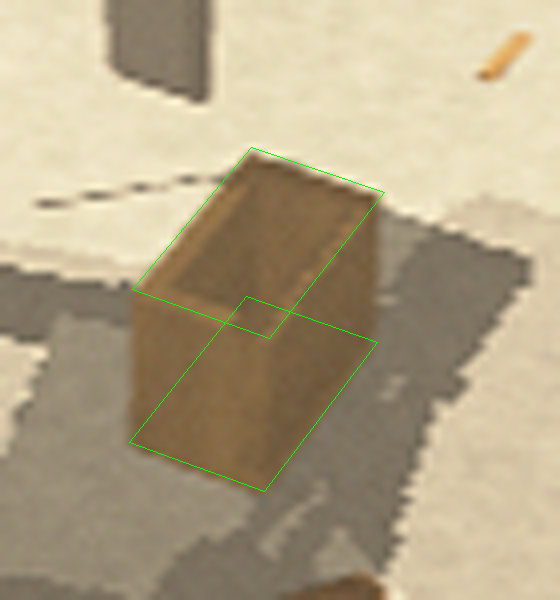

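>>> jog_arm(
  commands=[-1,-0.0003,-0.0018,0.02,0,-1,0,0,0.025,0,-1,0,0,0.025,0,-1,0,0,0.02,0,-1,0,0,0.012,0,-1,0,0,0.006,0,-1,0,0,0,0,-1,0,0,0,0],
)

```text
t: 4.18
tool_pos: [0.4174, -0.2798, 0.012]
orientation: [-0.986, 2.982, -0.002]
force: [0.9, 0.4, 0.2]
opening: 0.0926
```

>>> jog_arm(
  commands=[1,0,0,0,0,1,0,0,0,0,1,0,0,0,0,1,0,0,0,0,1,0,0,0,0,1,0,0,0,0],
)

```text
t: 4.68
tool_pos: [0.4167, -0.2791, 0.0108]
orientation: [-0.987, 2.982, -0.0]
force: [-0.3, -0.6, 4.6]
opening: 0.0578
```

>>> jog_arm(
  commands=[1,0,0,-0.01,0,1,0,0,-0.02,0,1,0,0,-0.03,0,1,0,0,-0.03,0,1,0,0,-0.02,-6.64,1,0,0,-0.02,-6.64,1,0,0,-0.01,-6.64,1,0,0,0,-6.64,1,0,0,0,-6.64,1,0,0,0,-6.64,1,0,0,0,-6.64,1,0,0,0,-6.64,1,0,0,0,-6.64,1,0,0,0,-6.64,1,0,0,0,0,1,0,0,0,0],
)

```text
t: 6.02
tool_pos: [0.4166, -0.279, 0.1511]
orientation: [-2.455, 1.96, -0.0]
force: [0.7, -1.3, -1.0]
opening: 0.0579
```

Run:
```python
from h import *
plan(*deck(-.0898),.09,-76.95)
```

```text
t 6.02 cur [ 0.4166 -0.279   0.1511] yaw -77.19 tilt [ 0.0002 -0.0002] open 0.0579 F [ 0.7 -1.3 -1. ]
turn -0.24 | shift after turn mm x,y [-298.6 -285.7] | shift before turn [-299.8 -284.5] z 61.1
```

>>> jog_arm(
  commands=[1,0,0,0,-0.24,1,-0.01,-0.0095,0,0,1,-0.02,-0.019,0,0,1,-0.02,-0.019,0,0,1,-0.02,-0.019,0,0,1,-0.02,-0.019,0,0,1,-0.02,-0.019,0,0,1,-0.02,-0.019,0,0,1,-0.02,-0.019,0,0,1,-0.02,-0.019,0,0,1,-0.02,-0.019,0,0,1,-0.02,-0.019,0,0,1,-0.02,-0.019,0,0,1,-0.02,-0.019,0,0,1,-0.02,-0.019,0,0,1,-0.02,-0.019,0,0,1,-0.0086,-0.0102,0,0,1,0,0,0.01,0,1,0,0,0,0,1,0,0,0,0],
)

```text
t: 7.68
tool_pos: [0.6249, 0.0764, 0.139]
orientation: [2.46, -1.95, -0.003]
force: [-0.1, 1.1, -0.2]
opening: 0.0578
```

>>> jog_arm(
  commands=[1,0,0,0.02,0,1,0,0,0.02,0,1,0,0,0,0,1,0,0,0,0,1,0,0,0,0],
)

```text
t: 8.1
tool_pos: [0.6264, 0.0764, 0.1017]
orientation: [-2.461, 1.952, -0.001]
force: [0.3, -0.1, 0.1]
opening: 0.0581
```

```bash
cat >> h.py <<'E'
def shot(name,fn,box=None,s=1,items=[]):
    c=robot.read_camera(name)
    if box is None: cv2.imwrite(fn,c['img'])
    else: overlay(c,items,box,s,fn)
    return c
E
python3 - <<'E'
from h import *
plan(*deck(-.0898),.0695,-76.95)
shot('top','pics/t2.png',(250,160,100,140),4.2,[(DECK,DK)])
shot('side','pics/s2.png',(240,180,140,105),5.5,[(DECK,DK)])
E
```

```text
t 8.1 cur [0.6264 0.0764 0.1017] yaw -76.82 tilt [ 0.0002 -0.0006] open 0.0581 F [ 0.3 -0.1  0.1]
turn 0.13 | shift after turn mm x,y [ 0.2 -1.1] | shift before turn [ 0.2 -1.1] z 32.2
```

View pics/t2.png

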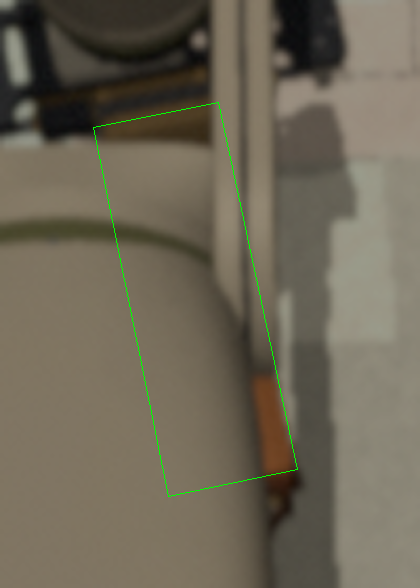

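View pics/s2.png

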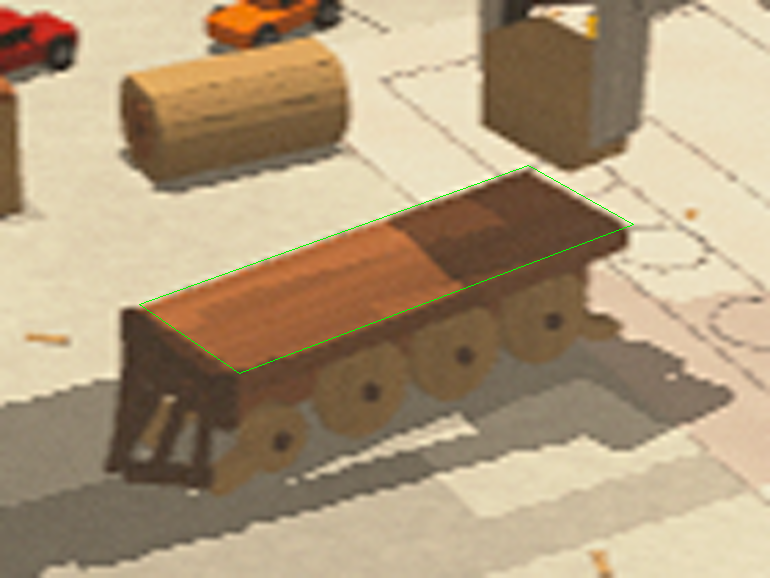

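>>> jog_arm(
  commands=[1,0.0002,-0.0011,0.01,0.13,1,0,0,0.01,0,1,0,0,0.007,0,1,0,0,0.003,0,1,0,0,0.0015,0,1,0,0,0,0,1,0,0,0,0],
)

```text
t: 8.78
tool_pos: [0.6271, 0.0773, 0.0686]
orientation: [2.461, -1.953, -0.001]
force: [-0.6, 1.2, -0.9]
opening: 0.0584
```

Run:
```python
from h import *
plan(*deck(-.0898),.0692,-76.95)
shot('side','pics/s3.png',(240,180,140,105),5.5,[(DECK,DK),(rect(.034,.058,.102,-.088),DK)])
```

```text
t 8.78 cur [0.6271 0.0773 0.0686] yaw -76.87 tilt [-0.0001  0.0006] open 0.0584 F [-0.6  1.2 -0.9]
turn 0.08 | shift after turn mm x,y [ 0.9 -0.2] | shift before turn [ 0.9 -0.2] z -0.6
```

View pics/s3.png

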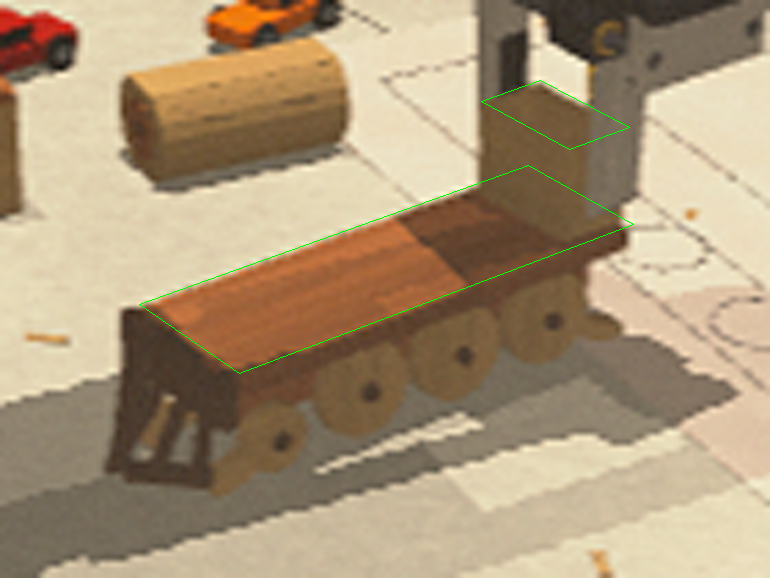

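>>> jog_arm(
  commands=[1,0.0006,0,0.0005,0,1,0,0,0,0,1,0,0,0,0,-1,0,0,0,0,-1,0,0,0,0,-1,0,0,0,0,-1,0,0,0,0,-1,0,0,-0.01,0,-1,0,0,-0.02,0,-1,0,0,-0.03,0,-1,0,0,-0.03,0,-1,0,0,-0.03,0,-1,0,0,-0.02,0,-1,0,0,0,0],
)

```text
t: 10.0
tool_pos: [0.6306, 0.0768, 0.2164]
orientation: [-2.456, 1.949, -0.012]
force: [-0.1, 0.6, 1.6]
opening: 0.0931
```

Run:
```python
from h import *
shot('side','pics/s4.png',(240,180,140,105),5.5,[(DECK,DK),(rect(.034,.058,.102,-.088),DK)])
plan(.4192,.2917,.1,1)
```

```text
t 10.05 cur [0.6296 0.0767 0.2134] yaw -76.87 tilt [ 0.0013 -0.007 ] open 0.0929 F [ 0.  -0.7  0. ]
turn -77.87 | shift after turn mm x,y [-206.6 -218.6] | shift before turn [-257.2  156.1] z 113.4
```

View pics/s4.png

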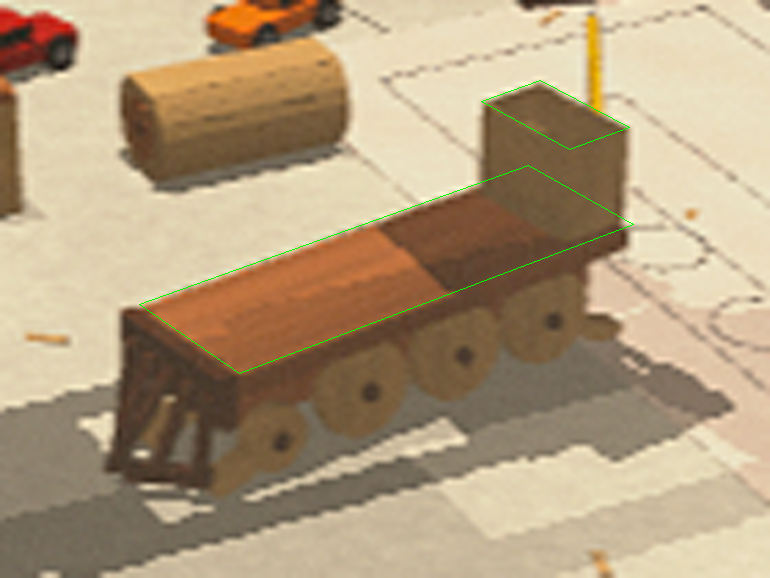

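>>> jog_arm(
  commands=[-1,0,0,0,-7.08,-1,0,0,0,-7.08,-1,0,0,0,-7.08,-1,0,0,0,-7.08,-1,0,0,0,-7.08,-1,0,0,0,-7.08,-1,0,0,0,-7.08,-1,0,0,0,-7.08,-1,0,0,0,-7.08,-1,0,0,0,-7.08,-1,0,0,0,-7.08],
)

```text
t: 10.97
tool_pos: [0.6267, 0.0766, 0.2071]
orientation: [3.141, 0.037, -0.004]
force: [0.0, -0.6, 0.3]
opening: 0.0928
```

>>> jog_arm(
  commands=[-1,-0.0188,-0.0199,0,0,-1,-0.0188,-0.0199,0,0,-1,-0.0188,-0.0199,0,0,-1,-0.0188,-0.0199,0,0,-1,-0.0188,-0.0199,0,0,-1,-0.0188,-0.0199,0,0,-1,-0.0188,-0.0199,0,0,-1,-0.0188,-0.0199,0,0,-1,-0.0188,-0.0199,0,0,-1,-0.0188,-0.0199,0,0,-1,-0.0188,-0.0199,0,0,-1,0,0,0.03,0,-1,0,0,0.03,0,-1,0,0,0.03,0,-1,0,0,0,0,-1,0,0,0,0,-1,0,0,0,0],
)

```text
t: 12.38
tool_pos: [0.4173, 0.2919, 0.1197]
orientation: [-3.141, -0.027, -0.001]
force: [-0.4, 0.1, 0.7]
opening: 0.0932
```

Run:
```python
from h import *
plan(.4192,.2917,.012,1)
P=[.4192,.2917,np.radians(91)]
shot('side','pics/s5.png',(200,150,110,85),7,[(rect(.046,.058,.064),P),(rect(.046,.058,0),P),(BOIL,[.565,.2890,np.radians(2.2)]),(rect(.1,.028,0),[.565,.289,np.radians(2.2)])])
shot('top','pics/t5.png',(250,160,100,140),4.2,[(DECK,DK),(rect(.034,.058,.102,-.088),DK)])
```

```text
t 12.38 cur [0.4173 0.2919 0.1197] yaw 0.99 tilt [ 0.0004 -0.0002] open 0.0932 F [-0.4  0.1  0.7]
turn -0.01 | shift after turn mm x,y [1.9 0.3] | shift before turn [1.9 0.3] z 107.7
```

View pics/s5.png

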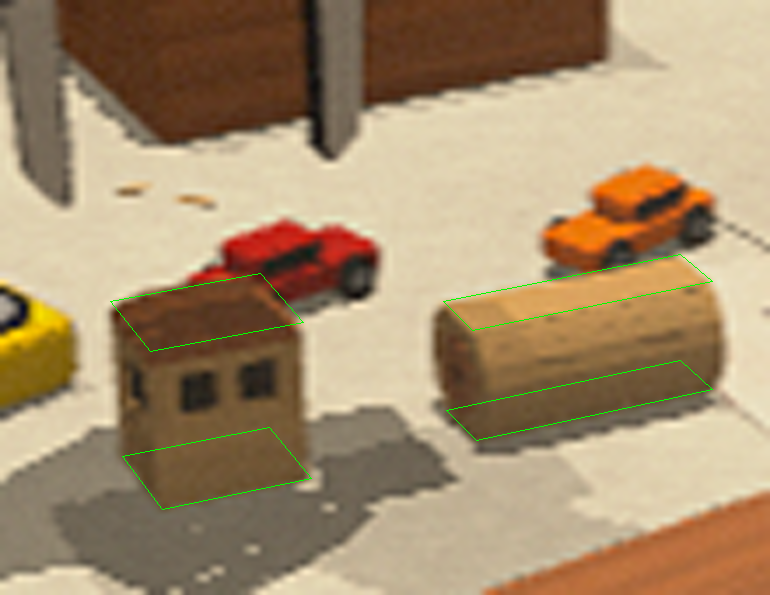

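View pics/t5.png

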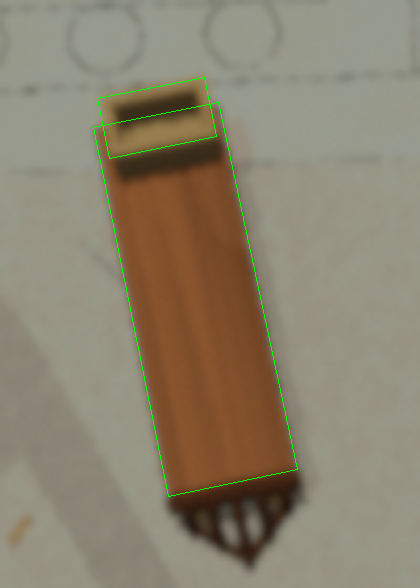

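Run:
```python
from h import *
c=shot('top','pics/t6.png',(265,170,50,40),14,[])
p,f=fit(c,rect(.034,.058,.102,-.088),[DK[0]-.001,DK[1]-.001,DK[2]])
print(p,f, np.degrees(p[2]-DK[2]), Rz(-DK[2])@(p[:2]+Rz(p[2])@[-.088,0]-DK[:2]))
print(fit(c,DECK,DK,w=[1,.0,1,.0]))
im=cv2.imread('pics/t6.png')
overlay(c,[(DECK,DK),(rect(.034,.058,.102,-.088),DK)],(265,170,50,40),14,'pics/t6o.png')
```

```text
[0.53963615 0.05413822 3.3266969 ] -749.7129389173194 -2.4415509171988914 [-0.08701704  0.00563543]
(array([0.51962076, 0.05142958, 3.36879907]), np.float64(-525.2305984706607))
```

View pics/t6o.png

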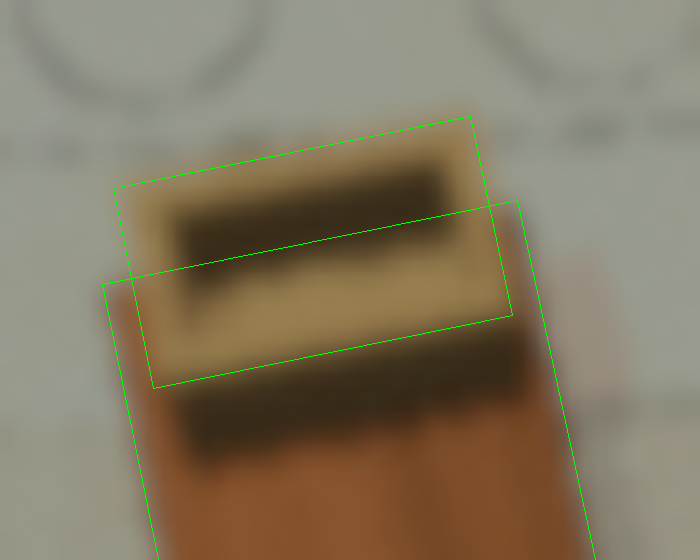

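Run:
```python
from h import *
shot('side','pics/s6.png',(318,185,50,48),14,[])
```

```text
(no output)
```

View pics/s6.png

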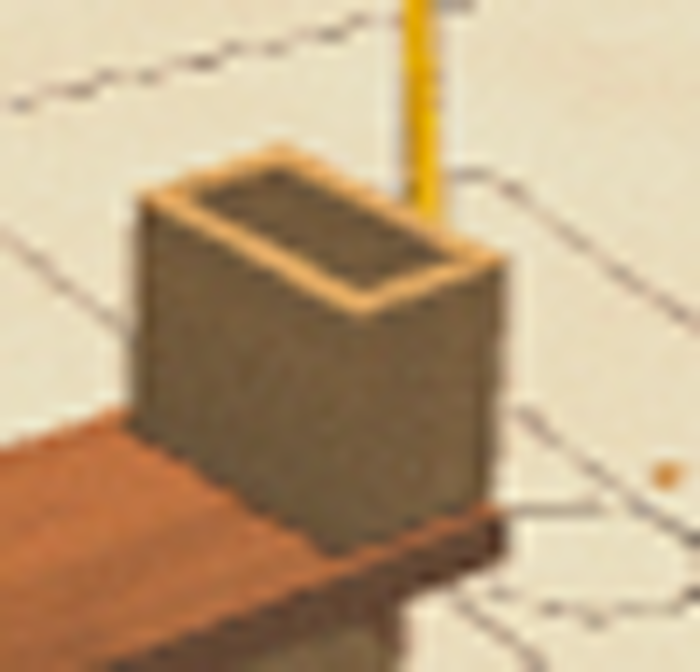

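View pics/t6.png

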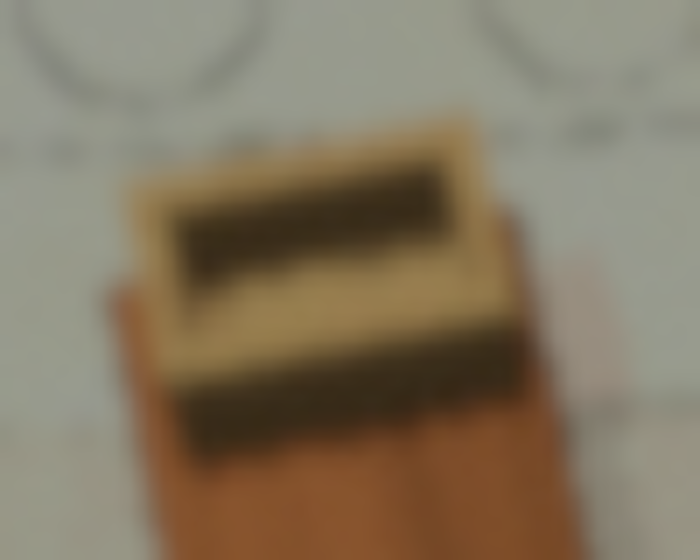

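Run:
```python
from h import *
c=shot('side','pics/s7.png',(250,185,120,90),6.6,[])
f=lambda x,y:cr(x,y,318,185,14)
m,a1,l1,l2,a2=rectpose(c,[f(145,195),f(365,312),f(503,262),f(285,147)],.102)
print(m,a1,l1,l2,a2)
print(rectpose(c,[f(132,430),f(335,555),f(490,505),f(287,380)],.058))
print('deck corner',atz(c,*f(503,512),.058),deck(-.105,.035),deck(-.105,-.035))
print(Rz(-DK[2])@(m-DK[:2]))
```

```text
[0.62503968 0.07319719] -76.44408361569087 0.05592558399540642 0.03113596336943374 13.437245149715416
(array([0.62324352, 0.07110718]), np.float64(-79.21833071646324), np.float64(0.05583309614666844), np.float64(0.03333246842157565), np.float64(9.662549606133812))
deck corner [0.64549247 0.04315781 0.058     ] [0.65028075 0.04578776] [0.63447794 0.11398066]
[-0.08659835  0.00259988]
```

View pics/s7.png

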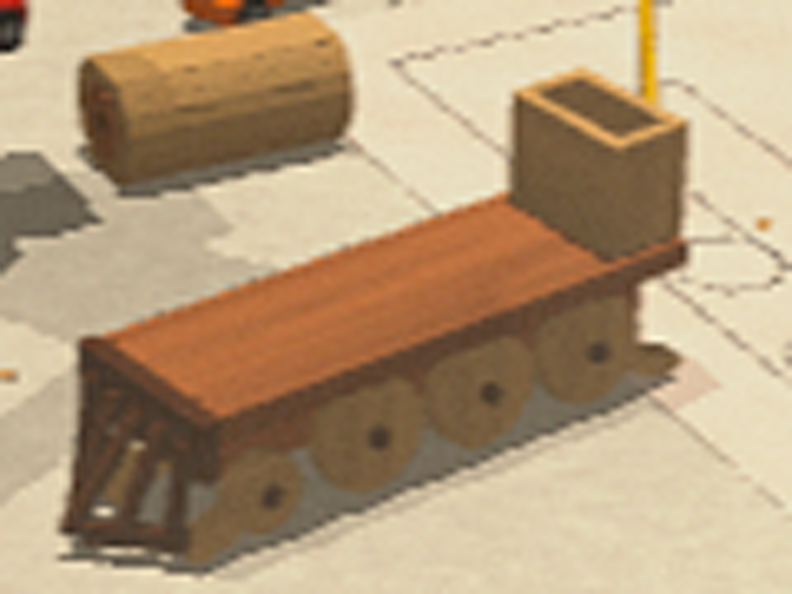

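>>> jog_arm(
  commands=[-1,0.001,0,0.02,0,-1,0,0,0.025,0,-1,0,0,0.025,0,-1,0,0,0.02,0,-1,0,0,0.012,0,-1,0,0,0.005,0,-1,0,0,0,0,-1,0,0,0,0,-1,0,0,0,0],
  grip_force=15,
)

```text
t: 13.38
tool_pos: [0.4192, 0.2925, 0.0133]
orientation: [-3.14, -0.028, -0.004]
force: [0.2, 0.9, 1.0]
opening: 0.0926
```

>>> jog_arm(
  commands=[1,0,0,0,0,1,0,0,0,0,1,0,0,0,0,1,0,0,0,0,1,0,0,0,0,1,0,0,0,0],
)

```text
t: 13.88
tool_pos: [0.4179, 0.2919, 0.0117]
orientation: [-3.141, -0.028, -0.0]
force: [-0.3, -0.0, 1.9]
opening: 0.0581
```

Run:
```python
from h import *
plan(.4192,.2917,.012,1)
```

```text
t 13.88 cur [0.4179 0.2919 0.0117] yaw 1.0 tilt [ 0.0001 -0.    ] open 0.0581 F [-0.3 -0.   1.9]
turn 0.0 | shift after turn mm x,y [1.2 0.2] | shift before turn [1.2 0.2] z -0.3
```

>>> jog_arm(
  commands=[1,0,0,-0.01,0,1,0,0,-0.02,0,1,0,0,-0.03,0,1,0,0,-0.03,0,1,0,0,-0.03,7.08,1,0,0,-0.03,7.08,1,0,0,-0.02,7.08,1,0,0,0,7.08,1,0,0,0,7.08,1,0,0,0,7.08,1,0,0,0,7.08,1,0,0,0,7.08,1,0,0,0,7.08,1,0,0,0,7.08,1,0,0,0,7.08,1,0,0,0,0,1,0,0,0,0],
)

```text
t: 15.3
tool_pos: [0.4179, 0.2918, 0.1821]
orientation: [-2.464, 1.948, -0.0]
force: [0.3, -0.5, -0.1]
opening: 0.0583
```

Run:
```python
from h import *
plan(*deck(-.0445),.1,-76.95)
```

```text
t 15.3 cur [0.4179 0.2918 0.1821] yaw -76.65 tilt [-0.0001 -0.0001] open 0.0583 F [ 0.3 -0.5 -0.1]
turn 0.3 | shift after turn mm x,y [ 257.2 -110.4] | shift before turn [ 257.7 -109. ] z 82.1
```

>>> jog_arm(
  commands=[1,0.0098,-0.0042,0,0.3,1,0.0198,-0.0085,0,0,1,0.0198,-0.0085,0,0,1,0.0198,-0.0085,0,0,1,0.0198,-0.0085,0,0,1,0.0198,-0.0085,0,0,1,0.0198,-0.0085,0,0,1,0.0198,-0.0085,0,0,1,0.0198,-0.0085,0,0,1,0.0198,-0.0085,0,0,1,0.0198,-0.0085,0,0,1,0.0198,-0.0085,0,0,1,0.0198,-0.0085,0,0,1,0.0098,-0.0042,0,0,1,0,0,0.03,0,1,0,0,0.03,0,1,0,0,0.014,0,1,0,0,0,0,1,0,0,0,0,1,0,0,0,0],
)

```text
t: 16.97
tool_pos: [0.5836, 0.0656, 0.1092]
orientation: [-2.456, 1.957, -0.002]
force: [0.3, -0.3, -0.2]
opening: 0.0579
```

Run:
```python
from h import *
plan(*deck(-.0445),.0697,-76.95)
shot('side','pics/s8.png',(260,150,120,90),6.6,[])
```

```text
t 16.97 cur [0.5836 0.0656 0.1092] yaw -77.12 tilt [ 0.0003 -0.0019] open 0.0579 F [ 0.3 -0.3 -0.2]
turn -0.17 | shift after turn mm x,y [-0.6  0. ] | shift before turn [-0.6  0. ] z 39.5
```

View pics/s8.png

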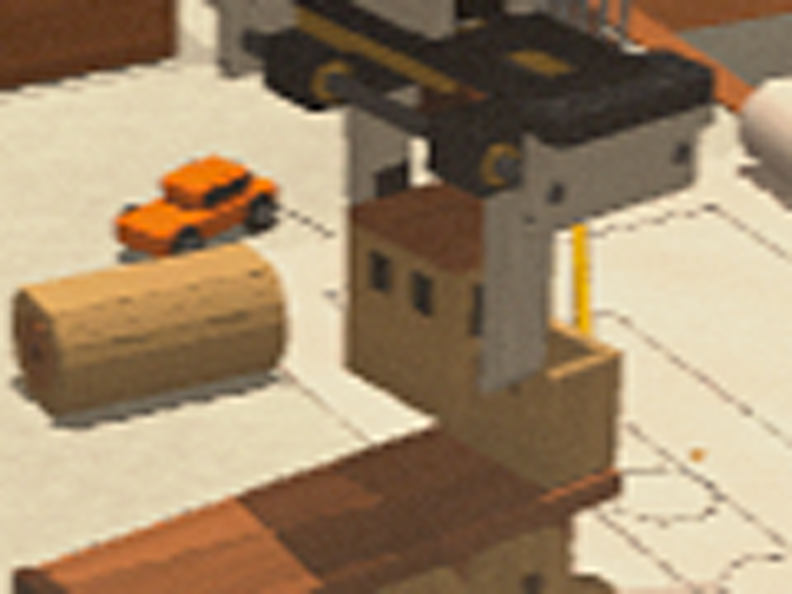

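>>> jog_arm(
  commands=[1,-0.0004,0,0.01,-0.17,1,0,0,0.012,0,1,0,0,0.009,0,1,0,0,0.004,0,1,0,0,0.002,0,1,0,0,0.001,0,1,0,0,0,0,1,0,0,0,0],
)

```text
t: 17.68
tool_pos: [0.5825, 0.066, 0.0696]
orientation: [2.458, -1.956, -0.001]
force: [-2.0, -0.2, 2.7]
opening: 0.0582
```

Run:
```python
from h import *
plan(*deck(-.0445),.0697,-76.95)
shot('side','pics/s9.png',(290,170,80,70),9,[])
```

```text
t 17.68 cur [0.5825 0.066  0.0696] yaw -77.0 tilt [-0.0001  0.0004] open 0.0582 F [-2.  -0.2  2.7]
turn -0.05 | shift after turn mm x,y [ 0. -1.] | shift before turn [ 0. -1.] z -0.1
```

View pics/s9.png

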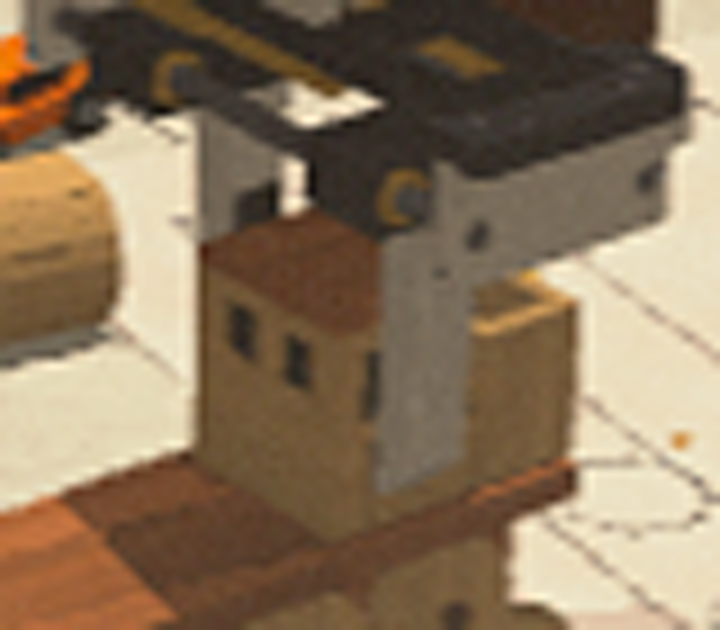

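>>> jog_arm(
  commands=[-1,0,0,0,0,-1,0,0,0,0,-1,0,0,0,0,-1,0,0,0,0,-1,0,0,-0.01,0,-1,0,0,-0.02,0,-1,0,0,-0.03,0,-1,0,0,-0.03,0,-1,0,0,-0.03,0,-1,0,0,-0.02,0,-1,0,0,0,0,-1,0,0,0,0,-1,0,0,0,0],
)

```text
t: 18.82
tool_pos: [0.5823, 0.066, 0.2092]
orientation: [2.458, -1.956, -0.001]
force: [-0.5, 0.1, -0.4]
opening: 0.0932
```

Run:
```python
from h import *
shot('side','pics/s10.png',(290,170,80,65),9,[])
plan(.565,.289,.1,-88)
```

```text
t 18.87 cur [0.5818 0.066  0.2083] yaw -77.01 tilt [-0.0005  0.0021] open 0.0932 F [ 0.3  0.  -0.5]
turn 10.99 | shift after turn mm x,y [-223.5    9. ] | shift before turn [-221.1  -33.8] z 108.3
```

View pics/s10.png

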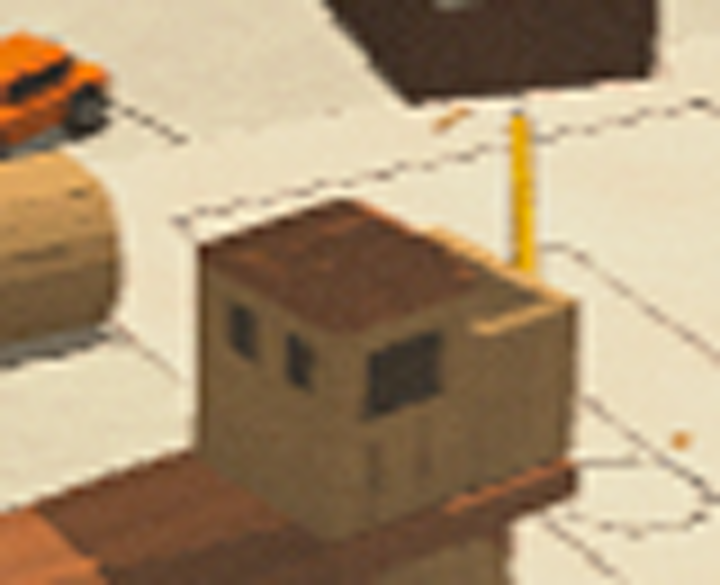

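>>> jog_arm(
  commands=[-1,-0.0103,0,0,5.5,-1,-0.0203,0.001,0,5.5,-1,-0.0203,0.001,0,0,-1,-0.0203,0.001,0,0,-1,-0.0203,0.001,0,0,-1,-0.0203,0.001,0,0,-1,-0.0203,0.001,0,0,-1,-0.0203,0.001,0,0,-1,-0.0203,0.001,0,0,-1,-0.0203,0.001,0,0,-1,-0.0203,0.001,0,0,-1,-0.0103,0,0,0,-1,0,0,0.03,0,-1,0,0,0.03,0,-1,0,0,0.03,0,-1,0,0,0,0,-1,0,0,0,0,-1,0,0,0,0],
  grip_force=20,
)

```text
t: 20.37
tool_pos: [0.5614, 0.2885, 0.1208]
orientation: [-2.259, 2.182, -0.0]
force: [0.6, 0.4, 0.2]
opening: 0.0928
```

Run:
```python
from h import *
plan(.565,.289,.0045,-88)
c=shot('top','pics/t7.png',(260,160,80,80),9.5,[])
shot('side','pics/s11.png',(255,170,100,70),8,[(BOIL,[.565,.289,np.radians(2)])])
```

```text
t 20.37 cur [0.5614 0.2885 0.1208] yaw -88.02 tilt [-0.0001 -0.0005] open 0.0928 F [0.6 0.4 0.2]
turn -0.02 | shift after turn mm x,y [-0.4 -3.6] | shift before turn [-0.4 -3.6] z 116.3
```

View pics/t7.png

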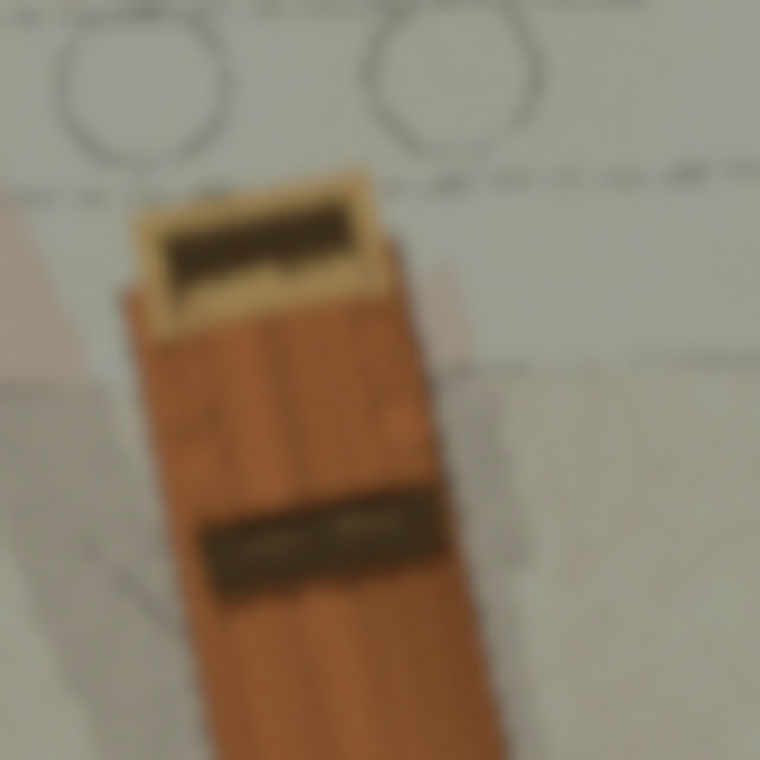

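View pics/s11.png

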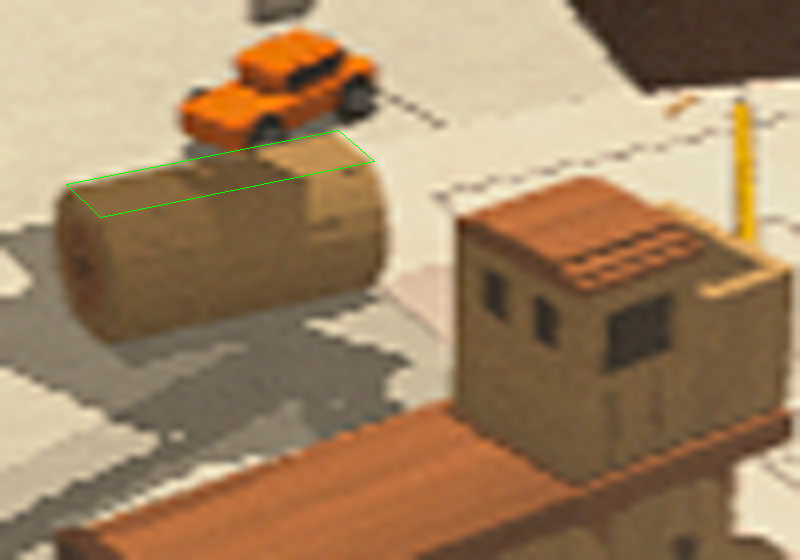

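Run:
```python
from h import *
c=robot.read_camera('top')
D=lambda p:(Rz(-DK[2])@(p[:2]-DK[:2])*1000).round(1)
f=lambda x,y:cr(x,y,260,160,9.5)
for n,z,pts in[('cab base front',.058,[(222,603),(448,558)]),('cab roof front',.122,[(203,527),(440,488)]),('bunk top',.102,[(133,215),(365,170),(392,295),(160,338)]),('deck side L/R',.058,[(128,295),(215,750),(395,240),(505,745)])]:
    print(n,[D(atz(c,*f(*p),z)) for p in pts])
```

```text
cab base front [array([-21.6, -25.2]), array([-21.3,  30.1])]
cab roof front [array([-22.5, -24.6]), array([-20.3,  29.9])]
bunk top [array([-106.4,  -26.6]), array([-106. ,   28.9]), array([-74.4,  29. ]), array([-75.4, -26.1])]
deck side L/R [array([-102.5,  -32.7]), array([ 13.6, -33.8]), array([-102.7,   33.7]), array([26.8, 34.1])]
```

```bash
cat >> h.py <<'E'
def prof(c,xs,ys,z,axis='x'):
    """mean colour profile along deck axis (mm) averaged over other range"""
    out=[]
    for a in xs:
        P=np.array([proj(c,np.r_[deck(a/1000,b/1000) if axis=='x' else deck(b/1000,a/1000),z]) for b in ys]).astype(np.float32)
        out.append(cv2.remap(c['img'],P[:,:1],P[:,1:],cv2.INTER_LINEAR).reshape(-1,3).mean(0))
    return np.array(out)
E
python3 - <<'E'
from h import *
c=robot.read_camera('top');now=c['img'].copy();c0=dict(c);c0['img']=cv2.imread('pics/top0.png')
def show(n,cc,xs,ys,z,axis='x'):
    print(n);p=prof(cc,xs,ys,z,axis);print(' '.join(f'{x}:{int(v[0])}/{int(v[2])}' for x,v in zip(xs,p)))
show('deck rear',c0,range(-115,-93),np.linspace(-12,12,20),.058)
show('deck front',c0,range(95,120),np.linspace(-25,25,20),.058)
show('deck L(-y)',c0,range(-42,-26),np.linspace(-80,80,40),.058,'y')
show('deck R',c0,range(26,42),np.linspace(-80,80,40),.058,'y')
show('bunk rear',c,range(-116,-94),np.linspace(-22,22,20),.102)
show('bunk front',c,range(-82,-62),np.linspace(-22,22,20),.102)
show('bunk L',c,range(-38,-18),np.linspace(-100,-78,20),.102,'y')
show('bunk R',c,range(18,38),np.linspace(-100,-78,20),.102,'y')
E
```

```text
deck rear
-115:130/140 -114:130/141 -113:130/141 -112:130/141 -111:130/140 -110:129/140 -109:127/139 -108:123/137 -107:117/135 -106:109/132 -105:99/130 -104:87/127 -103:74/125 -102:62/123 -101:53/122 -100:46/121 -99:42/121 -98:40/121 -97:39/120 -96:38/120 -95:38/120 -94:38/120
deck front
95:39/121 96:39/121 97:39/121 98:38/121 99:38/120 100:38/119 101:37/116 102:35/112 103:33/105 104:30/97 105:26/88 106:23/78 107:20/70 108:18/64 109:17/60 110:16/56 111:15/53 112:14/49 113:15/46 114:16/44 115:19/44 116:22/45 117:25/48 118:27/50 119:30/52
deck L(-y)
-42:122/140 -41:122/140 -40:121/139 -39:119/138 -38:116/135 -37:109/132 -36:100/128 -35:87/124 -34:74/122 -33:61/120 -32:51/119 -31:44/119 -30:40/119 -29:38/118 -28:37/118 -27:37/117
deck R
26:34/109 27:33/108 28:34/107 29:34/107 30:35/107 31:39/107 32:45/107 33:54/108 34:66/109 35:78/112 36:89/116 37:97/120 38:102/123 39:106/126 40:108/127 41:110/129
bunk rear
-116:141/151 -115:141/151 -114:141/152 -113:140/151 -112:139/151 -111:136/150 -110:132/149 -109:127/148 -108:120/148 -107:112/148 -106:103/148 -105:94/147 -104:86/145 -103:77/140 -102:70/132 -101:62/122 -100:54/110 -99:47/98 -98:41/86 -97:36/77 -96:33/71 -95:31/67
bunk front
-82:73/143 -81:74/146 -80:74/147 -79:72/146 -78:68/145 -77:64/142 -76:59/139 -75:54/137 -74:50/134 -73:47/132 -72:45/132 -71:44/131 -70:44/131 -69:44/131 -68:44/132 -67:44/132 -66:44/132 -65:44/132 -64:44/133 -63:44/133
bunk L
-38:139/152 -37:138/151 -36:135/150 -35:130/148 -34:124/146 -33:117/145 -32:109/144 -31:103/144 -30:97/145 -29:92/146 -28:88/147 -27:84/148 -26:81/147 -25:76/145 -24:72/140 -23:66/133 -22:60/123 -21:54/113 -20:50/105 -19:47/100
bunk R
18:49/102 19:50/103 20:51/105 21:52/108 22:55/114 23:59/121 24:64/129 25:68/136 26:73/141 27:77/144 28:81/145 29:86/144 30:91/141 31:98/139 32:107/139 33:116/140 34:124/142 35:131/145 36:136/148 37:139/150
```

>>> jog_arm(
  commands=[-1,0,-0.0034,0.02,0,-1,0,0,0.025,0,-1,0,0,0.025,0,-1,0,0,0.025,0,-1,0,0,0.01,0,-1,0,0,0.006,0,-1,0,0,0.003,0,-1,0,0,0,0,-1,0,0,0,0,-1,0,0,0,0],
)

```text
t: 21.4
tool_pos: [0.5657, 0.2893, 0.0075]
orientation: [-2.258, 2.181, -0.002]
force: [-0.3, 0.7, 0.4]
opening: 0.0929
```

Run:
```python
from h import *
plan(.565,.289,.0045,-88)
```

```text
t 21.4 cur [0.5657 0.2893 0.0075] yaw -88.01 tilt [-0.001  -0.0027] open 0.0929 F [-0.3  0.7  0.4]
turn -0.01 | shift after turn mm x,y [0.2 0.7] | shift before turn [0.2 0.7] z 3.0
```

>>> jog_arm(
  commands=[-1,0,0,0.002,0,-1,0,0,0,0,1,0,0,0,0,1,0,0,0,0,1,0,0,0,0,1,0,0,0,0,1,0,0,0,0,1,0,0,0,0,1,0,0,0,0,1,0,0,0,0],
)

```text
t: 22.23
tool_pos: [0.5643, 0.2888, 0.0036]
orientation: [-2.26, 2.182, 0.0]
force: [1.3, 0.1, 0.8]
opening: 0.0527
```

Run:
```python
from h import *
plan(.565,.289,.0045,-88)
```

```text
t 22.23 cur [0.5643 0.2888 0.0036] yaw -88.01 tilt [-0.0001  0.    ] open 0.0527 F [1.3 0.1 0.8]
turn -0.01 | shift after turn mm x,y [-0.2 -0.7] | shift before turn [-0.2 -0.7] z -0.9
```

>>> jog_arm(
  commands=[1,0,0,-0.01,0,1,0,0,-0.02,0,1,0,0,-0.03,0,1,0,0,-0.03,0,1,0,0,-0.03,0,1,0,0,-0.03,-5.52,1,0,0,-0.03,-5.52,1,0,0,0,0,1,0,0,0,0,1,0,0,0,0],
)

```text
t: 23.07
tool_pos: [0.564, 0.2886, 0.1834]
orientation: [2.458, -1.956, -0.0]
force: [-0.5, 0.3, -1.4]
opening: 0.0533
```

Run:
```python
from h import *
plan(*deck(.0337),.1,-76.95)
```

```text
t 23.07 cur [0.564  0.2886 0.1834] yaw -77.04 tilt [0.0001 0.0004] open 0.0533 F [-0.5  0.3 -1.4]
turn -0.09 | shift after turn mm x,y [221.  109.5] | shift before turn [221.2 109.2] z 83.4
```

>>> jog_arm(
  commands=[1,0.0092,0.0046,0,0,1,0.0184,0.0091,0,0,1,0.0184,0.0091,0,0,1,0.0184,0.0091,0,0,1,0.0184,0.0091,0,0,1,0.0184,0.0091,0,0,1,0.0184,0.0091,0,0,1,0.0184,0.0091,0,0,1,0.0184,0.0091,0,0,1,0.0184,0.0091,0,0,1,0.0184,0.0091,0,0,1,0.0184,0.0091,0,0,1,0.0092,0.0046,0,0,1,0,0,0.01,0,1,0,0,0.02,0,1,0,0,0.01,0,1,0,0,0,0,1,0,0,0,0,1,0,0,0,0],
)

```text
t: 24.65
tool_pos: [0.5078, 0.0495, 0.1439]
orientation: [-2.46, 1.954, 0.0]
force: [0.6, 0.4, -1.4]
opening: 0.0532
```

Run:
```python
from h import *
plan(*deck(.0337),.0616,-76.95)
shot('side','pics/s12.png',(240,140,130,100),6,[])
```

```text
t 24.65 cur [0.5078 0.0495 0.1439] yaw -76.93 tilt [-0.0002 -0.    ] open 0.0532 F [ 0.6  0.4 -1.4]
turn 0.02 | shift after turn mm x,y [0.8 0.7] | shift before turn [0.8 0.8] z 82.3
```

View pics/s12.png

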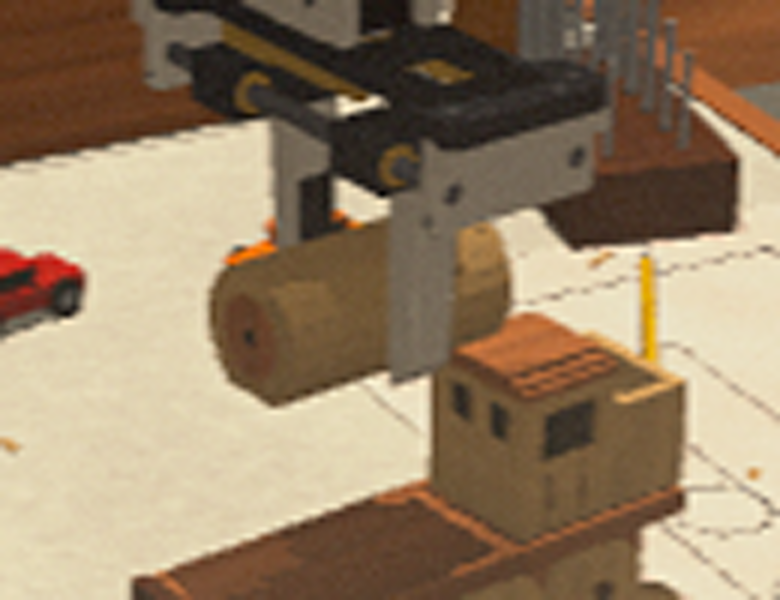

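>>> jog_arm(
  commands=[1,0.0006,0.0037,0.008,0,1,0,0,0.012,0,1,0,0,0.012,0,1,0,0,0.012,0,1,0,0,0.012,0,1,0,0,0.012,0,1,0,0,0.007,0,1,0,0,0,0,1,0,0,0,0,1,0,0,0,0,1,0,0,0,0],
)

```text
t: 25.62
tool_pos: [0.505, 0.0475, 0.0696]
orientation: [-2.458, 1.954, -0.002]
force: [0.3, 0.1, -0.5]
opening: 0.053
```

Run:
```python
from h import *
plan(*deck(.0337),.0616,-76.95)
shot('side','pics/s13.png',(260,175,100,75),8,[])
```

```text
t 25.62 cur [0.505  0.0475 0.0696] yaw -76.97 tilt [ 0.0004 -0.0016] open 0.053 F [ 0.3  0.1 -0.5]
turn -0.02 | shift after turn mm x,y [-0.5 -2.4] | shift before turn [-0.5 -2.4] z 8.0
```

View pics/s13.png

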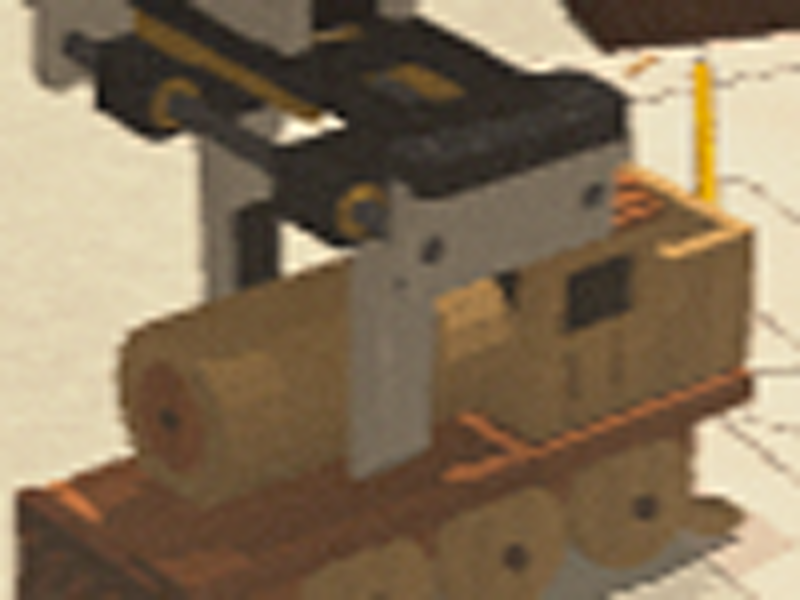

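>>> jog_arm(
  commands=[1,-0.0003,-0.0012,0.003,0,1,0,-0.001,0.002,0,1,0,0,0.001,0,1,0,0,0,0,1,0,0,0,0,1,0,0,0,0],
)

```text
t: 26.17
tool_pos: [0.5062, 0.0483, 0.0626]
orientation: [2.459, -1.955, -0.0]
force: [0.4, -1.0, -1.7]
opening: 0.0531
```

Run:
```python
from h import *
plan(*deck(.0337),.0616,-76.95)
```

```text
t 26.17 cur [0.5062 0.0483 0.0626] yaw -76.97 tilt [-0.      0.0001] open 0.0531 F [ 0.4 -1.  -1.7]
turn -0.02 | shift after turn mm x,y [-0. -1.] | shift before turn [-0. -1.] z 1.0
```

>>> jog_arm(
  commands=[1,0,-0.0006,0.0007,0,1,0,0,0.0003,0,1,0,0,0,0,1,0,0,0,0],
)

```text
t: 26.5
tool_pos: [0.5069, 0.0485, 0.0616]
orientation: [2.459, -1.955, 0.0]
force: [-1.1, -1.4, -1.2]
opening: 0.0528
```

Run:
```python
from h import *
plan(*deck(.0337),.0616,-76.95)
shot('side','pics/s14.png',(260,175,100,75),8,[])
```

```text
t 26.5 cur [0.5069 0.0485 0.0616] yaw -76.97 tilt [ 0. -0.] open 0.0528 F [-1.1 -1.4 -1.2]
turn -0.02 | shift after turn mm x,y [-0.  -0.4] | shift before turn [-0.  -0.4] z 0.0
```

View pics/s14.png

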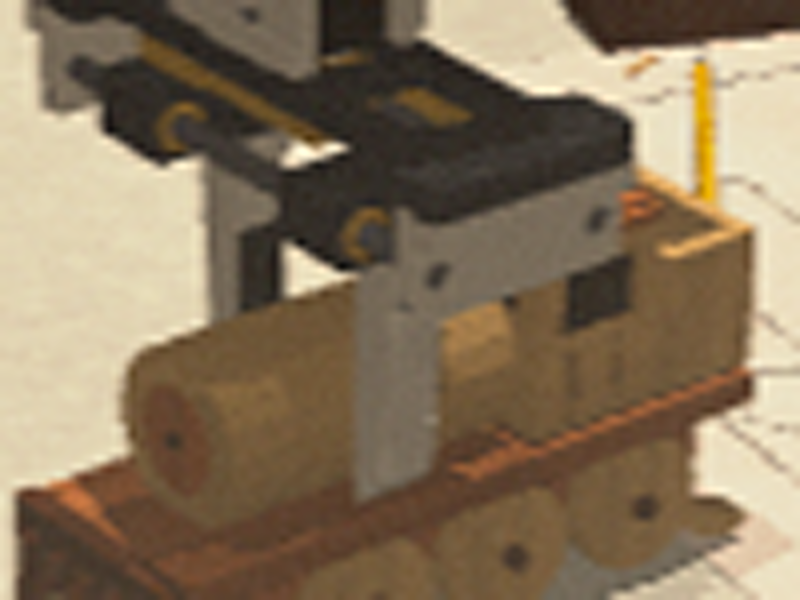

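>>> jog_arm(
  commands=[1,0,0,0.0005,0,1,0,0,0,0,-1,0,0,0,0,-1,0,0,0,0,-1,0,0,0,0,-1,0,0,0,0,-1,0,0,-0.01,0,-1,0,0,-0.02,0,-1,0,0,-0.03,0,-1,0,0,-0.03,0,-1,0,0,-0.03,0,-1,0,0,-0.03,0,-1,0,0,-0.01,0,-1,0,0,0,0,-1,0,0,0,0,-1,0,0,0,0],
)

```text
t: 27.88
tool_pos: [0.5059, 0.0485, 0.2192]
orientation: [2.458, -1.954, -0.003]
force: [0.1, 0.3, 0.2]
opening: 0.0929
```

Run:
```python
from h import *
shot('side','pics/s15.png',(260,175,100,75),8,[])
plan(.514,-.4167,.1,-77)
```

```text
t 27.93 cur [0.5056 0.0485 0.2188] yaw -76.97 tilt [-0.0008  0.0036] open 0.093 F [ 0.4 -0.5 -1. ]
turn 0.03 | shift after turn mm x,y [455.1  96.5] | shift before turn [455.1  96.7] z 118.8
```

View pics/s15.png

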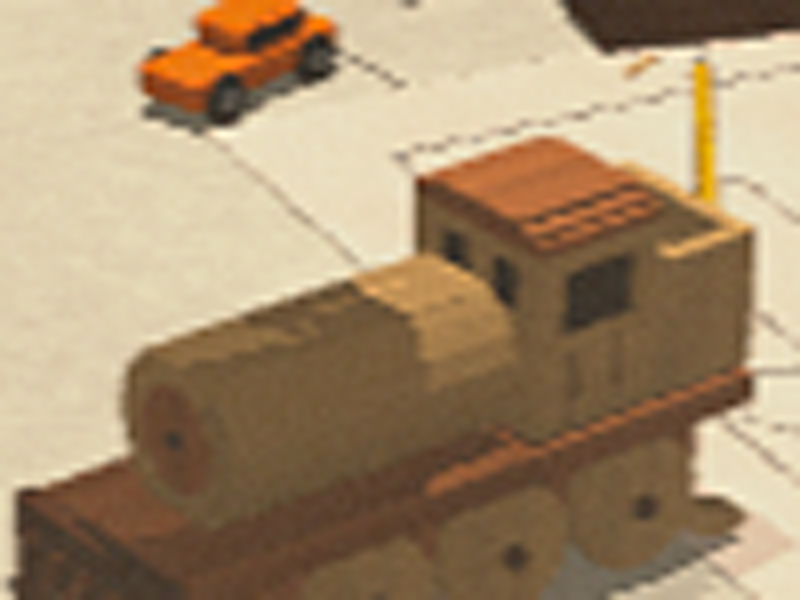

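>>> jog_arm(
  commands=[-1,0.012,0.0025,0,0,-1,0.025,0.0053,0,0,-1,0.03,0.0064,0,0,-1,0.03,0.0064,0,0,-1,0.03,0.0064,0,0,-1,0.03,0.0064,0,0,-1,0.03,0.0064,0,0,-1,0.03,0.0064,0,0,-1,0.03,0.0064,0,0,-1,0.03,0.0064,0,0,-1,0.03,0.0064,0,0,-1,0.03,0.0064,0,0,-1,0.03,0.0064,0,0,-1,0.03,0.0064,0,0,-1,0.03,0.0064,0,0,-1,0.02,0.0042,0,0,-1,0.008,0.0014,0.02,0,-1,0,0,0.03,0,-1,0,0,0,0,-1,0,0,0,0],
  grip_force=8,
)

```text
t: 29.6
tool_pos: [0.5129, -0.4156, 0.1674]
orientation: [-2.458, 1.955, 0.012]
force: [-0.7, -0.2, 0.9]
opening: 0.0929
```

```bash
python3 - <<'E'
from h import *
c=shot('top','pics/t9.png',(255,165,75,115),5.2,[(BOIL,[0,0,0]) ])
c=shot('side','pics/s16.png',(380,300,70,90),6.5,[])
cv2.imwrite('pics/s16full.png',c['img'])
u,v,w,h=255,165,75,115
plan(.514,-.4167,.1,-77)
E
python3 - <<'E'
import cv2,numpy as np
a=cv2.imread('pics/t9.png');b=cv2.imread('pics/s16.png');h=max(a.shape[0],b.shape[0])
p=lambda i:cv2.copyMakeBorder(i,0,h-i.shape[0],0,0,cv2.BORDER_CONSTANT)
m=np.hstack([p(a),p(b)]);print(m.shape);cv2.imwrite('pics/m.png',m[:600,:])
E
```

```text
t 29.7 cur [ 0.5152 -0.4167  0.1719] yaw -76.95 tilt [-0.0001  0.0001] open 0.0934 F [ 0.4 -0.9  0.7]
turn 0.05 | shift after turn mm x,y [-0.2  1.2] | shift before turn [-0.2  1.2] z 71.9
(598, 845, 3)
```

View pics/m.png

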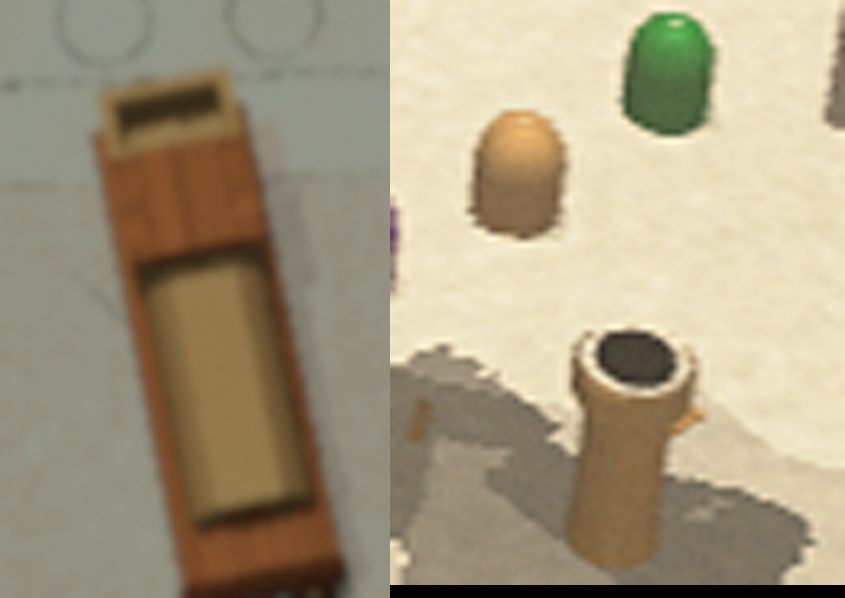

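```bash
cat >> h.py <<'E'
def circ(r,z):
    a=np.linspace(0,2*np.pi,33);q=[(r*np.cos(t),r*np.sin(t),z) for t in a];return list(zip(q[:-1],q[1:]))
E
python3 - <<'E'
from h import *
c=robot.read_camera('side')
print('chim top side',atz(c,*cr(248,358,380,300,6.5),.06),'dome base',atz(c,*cr(127,217,380,300,6.5),0))
C=[.514,-.4167,0];D=[.5635,-.2890,0]
it=[(circ(.0125,0),C),(circ(.016,.06),C),(circ(.0135,0),D),(circ(.0135,.018),D)]
overlay(c,it,(380,300,70,90),6.5,'pics/a.png')
c=robot.read_camera('top')
c['img']=cv2.imread('pics/top0.png')
overlay(c,it,(430,215,90,45),6.5,'pics/b.png')
a=cv2.imread('pics/a.png');b=cv2.imread('pics/b.png');b=cv2.copyMakeBorder(b,0,a.shape[0]-b.shape[0],0,0,cv2.BORDER_CONSTANT)
m=np.hstack([a,b]);cv2.imwrite('pics/m2.png',cv2.resize(m,None,fx=.75,fy=.75))
E
```

```text
chim top side [ 0.51354613 -0.41586354  0.06      ] dome base [ 0.56126472 -0.29529329  0.        ]
```

View pics/m2.png

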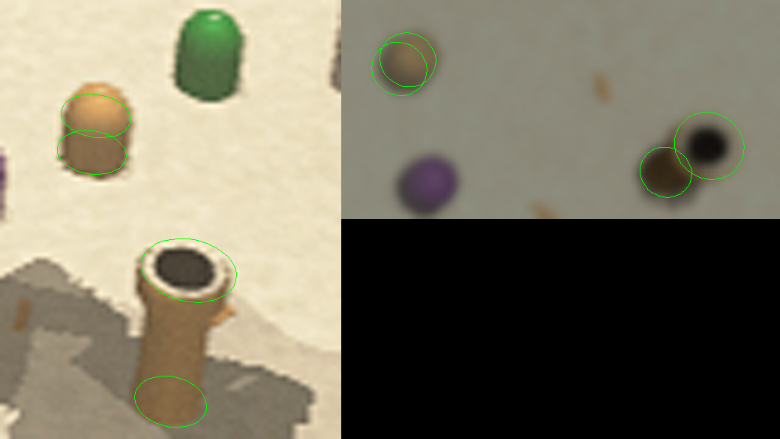

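>>> jog_arm(
  commands=[-1,0,0.0019,0.02,0,-1,0,0,0.025,0,-1,0,0,0.025,0,-1,0,0,0.025,0,-1,0,0,0.025,0,-1,0,0,0.02,0,-1,0,0,0.012,0,-1,0,0,0.008,0,-1,0,0,0.004,0,-1,0,0,0,0,-1,0,0,0,0,-1,0,0,0,0],
)

```text
t: 30.8
tool_pos: [0.5144, -0.4179, 0.0089]
orientation: [2.459, -1.955, 0.004]
force: [-0.4, 0.7, -0.1]
opening: 0.0929
```

Run:
```python
from h import *
plan(.5132,-.4163,.006,-76.95)
```

```text
t 30.8 cur [ 0.5144 -0.4179  0.0089] yaw -76.96 tilt [ 0.0021 -0.0014] open 0.0929 F [-0.4  0.7 -0.1]
turn -0.01 | shift after turn mm x,y [-1.8  0.9] | shift before turn [-1.8  0.9] z 2.9
```

>>> jog_arm(
  commands=[-1,0,0,0.001,0,-1,0,0,0,0,1,0,0,0,0,1,0,0,0,0,1,0,0,0,0,1,0,0,0,0,1,0,0,0,0,1,0,0,0,0,1,0,0,0,0,1,0,0,0,0,1,0,0,0,0,1,0,0,0,0],
)

```text
t: 31.8
tool_pos: [0.5135, -0.417, 0.0061]
orientation: [-2.459, 1.955, 0.0]
force: [-0.8, 0.5, -0.4]
opening: 0.0317
```

Run:
```python
from h import *
plan(.5132,-.4163,.006,-76.95)
shot('side','pics/s17.png',(370,280,90,100),6,[])
```

```text
t 31.8 cur [ 0.5135 -0.417   0.0061] yaw -76.97 tilt [-0.  0.] open 0.0317 F [-0.8  0.5 -0.4]
turn -0.02 | shift after turn mm x,y [-0.8  0.1] | shift before turn [-0.8  0.1] z 0.1
```

View pics/s17.png

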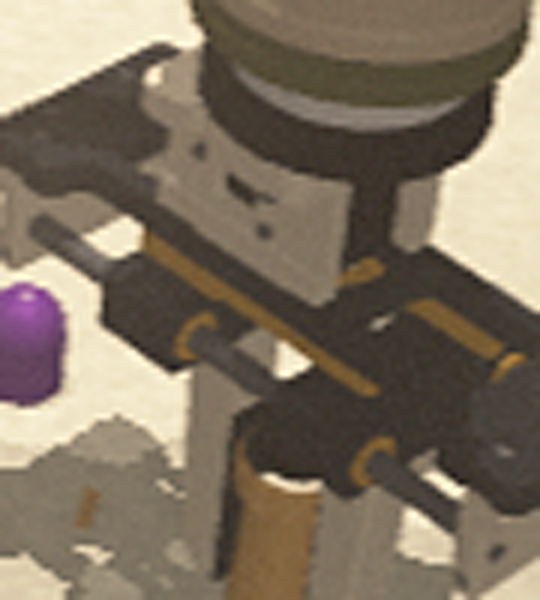

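>>> jog_arm(
  commands=[1,0,0,0,0,1,0,0,0,0,1,0,0,0,0,1,0,0,0,0],
)

```text
t: 32.18
tool_pos: [0.5135, -0.417, 0.0061]
orientation: [-2.459, 1.955, 0.0]
force: [-0.0, -0.2, -0.7]
opening: 0.0314
```

Run:
```python
from h import *
plan(.5132,-.4163,.006,-76.95)
shot('side','pics/s18.png')
```

```text
t 32.18 cur [ 0.5135 -0.417   0.0061] yaw -76.97 tilt [-0. -0.] open 0.0314 F [-0.  -0.2 -0.7]
turn -0.02 | shift after turn mm x,y [-0.8  0.1] | shift before turn [-0.8  0.1] z 0.1
```

View pics/s18.png

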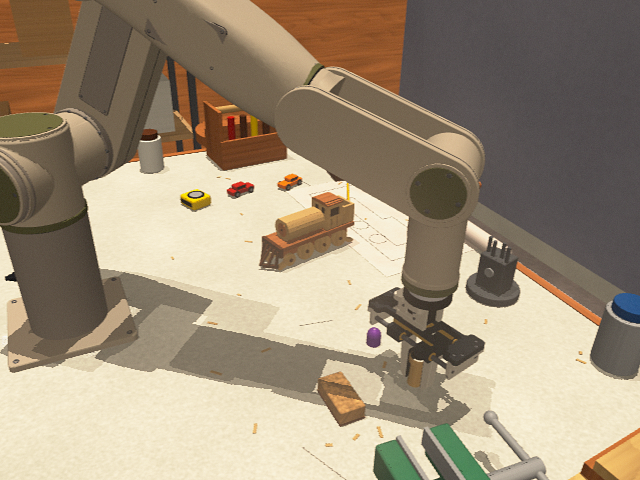

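>>> jog_arm(
  commands=[-0.3,0,0,0,0,-0.3,0,0,0,0,-0.3,0,0,0,0,-0.3,0,0,-0.006,0,-0.3,0,0,-0.012,0,-0.3,0,0,-0.008,0,-0.3,0,0,-0.003,0,-0.3,0,0,0,0,-0.3,0,0,0,0,-0.3,0,0,0,0,1,0,0,0,0,1,0,0,0,0,1,0,0,0,0,1,0,0,0,0,1,0,0,0,0,1,0,0,0,0,1,0,0,0,0,1,0,0,0,0,1,0,0,0,0],
)

```text
t: 33.82
tool_pos: [0.5135, -0.417, 0.0351]
orientation: [2.459, -1.955, -0.0]
force: [-0.5, 0.4, -0.2]
opening: 0.0315
```

Run:
```python
from h import *
plan(.5132,-.4163,.006,-76.95)
shot('side','pics/s19.png',(370,280,90,120),5,[])
```

```text
t 33.82 cur [ 0.5135 -0.417   0.0351] yaw -76.96 tilt [0. 0.] open 0.0315 F [-0.5  0.4 -0.2]
turn -0.01 | shift after turn mm x,y [-0.8  0.2] | shift before turn [-0.8  0.2] z 29.1
```

View pics/s19.png

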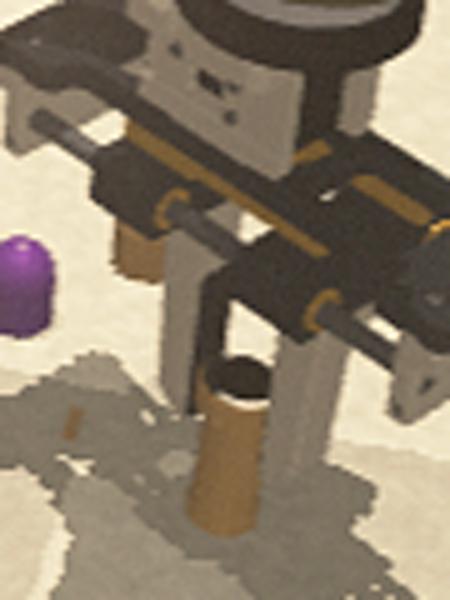

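Run:
```python
from h import *
c=robot.read_camera('top')
def show(n,cc,xs,ys,z,axis='x'):
    print(n);p=prof(cc,xs,ys,z,axis);print(' '.join(f'{x}:{int(v[0])}/{int(v[2])}' for x,v in zip(xs,p)))
show('boil rear z.104',c,range(-34,-6,1),np.linspace(-10,10,15),.104)
show('boil front',c,range(70,100),np.linspace(-10,10,15),.104)
show('L/R at z=.081',c,range(-34,-18),np.linspace(0,70,30),.081,'y')
show('R',c,range(18,36),np.linspace(0,70,30),.081,'y')
show('flat',c,range(-20,21),np.linspace(0,70,30),.104,'y')
shot('top','pics/t10.png',(265,200,65,85),9,[(rect(.1,.028,.104,.033),DK)])
```

```text
boil rear z.104
-34:41/126 -33:40/124 -32:39/120 -31:36/114 -30:33/105 -29:30/95 -28:26/83 -27:23/72 -26:22/63 -25:23/59 -24:25/59 -23:27/62 -22:30/67 -21:34/75 -20:39/85 -19:45/96 -18:52/109 -17:59/121 -16:65/130 -15:69/138 -14:72/143 -13:74/145 -12:75/147 -11:75/147 -10:75/148 -9:75/148 -8:75/148 -7:75/148
boil front
70:77/147 71:77/147 72:77/147 73:77/148 74:77/148 75:77/148 76:77/148 77:77/147 78:76/146 79:75/144 80:72/140 81:68/132 82:61/122 83:53/110 84:44/95 85:35/80 86:27/68 87:22/59 88:18/56 89:18/57 90:20/63 91:22/71 92:25/81 93:28/92 94:32/102 95:35/111 96:38/118 97:40/122 98:41/125 99:41/127
L/R at z=.081
-34:88/129 -33:74/126 -32:61/124 -31:51/123 -30:45/123 -29:41/121 -28:40/118 -27:41/115 -26:42/111 -25:44/108 -24:46/107 -23:49/108 -22:52/111 -21:54/115 -20:57/118 -19:59/122
R
18:57/118 19:54/114 20:53/111 21:51/108 22:49/104 23:46/100 24:44/95 25:41/91 26:37/88 27:35/87 28:33/88 29:33/92 30:36/96 31:42/100 32:52/104 33:65/108 34:78/113 35:91/118
flat
-20:56/117 -19:58/120 -18:59/123 -17:61/126 -16:62/128 -15:64/131 -14:66/135 -13:69/138 -12:71/142 -11:73/144 -10:74/146 -9:75/147 -8:75/148 -7:75/148 -6:75/148 -5:75/148 -4:75/148 -3:75/148 -2:75/148 -1:75/148 0:75/148 1:75/148 2:75/148 3:75/148 4:75/148 5:75/148 6:75/148 7:75/148 8:75/148 9:75/148 10:75/148 11:75/147 12:74/145 13:72/142 14:69/138 15:65/132 16:62/126 17:58/121 18:56/116 19:54/112 20:52/109
```

View pics/t10.png

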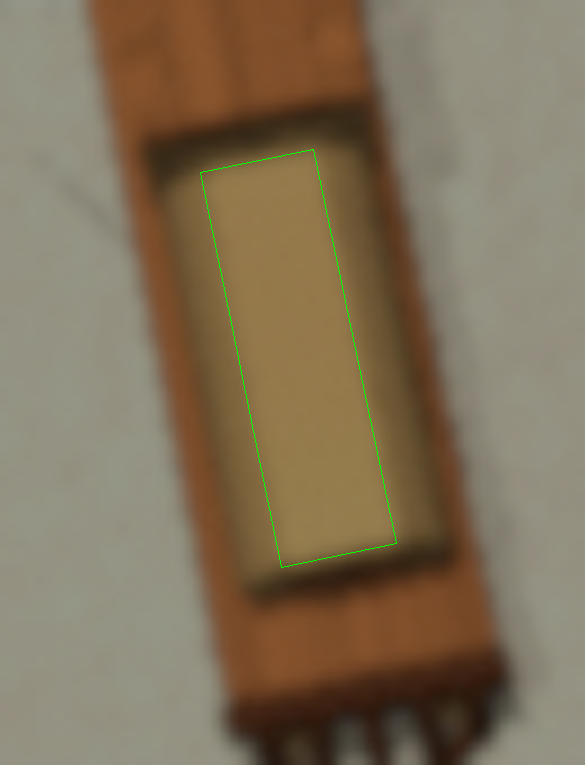

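>>> jog_arm(
  commands=[1,0,0,-0.01,0,1,0,0,-0.02,0,1,0,0,-0.03,0,1,0,0,-0.03,0,1,0,0,-0.03,0,1,0,0,-0.03,0,1,0,0,-0.02,0,1,0,0,0,0,1,0,0,0,0,1,0,0,0,0],
)

```text
t: 34.8
tool_pos: [0.5132, -0.4167, 0.2044]
orientation: [-2.459, 1.955, 0.001]
force: [-0.3, 0.8, -1.7]
opening: 0.0316
```

Run:
```python
from h import *
plan(*deck(.0624,.0003),.139,-76.95)
```

```text
t 34.8 cur [ 0.5132 -0.4167  0.2044] yaw -76.97 tilt [-0.0008  0.0005] open 0.0316 F [-0.3  0.8 -1.7]
turn -0.02 | shift after turn mm x,y [-454.3  -70.6] | shift before turn [-454.3  -70.5] z 65.4
```

>>> jog_arm(
  commands=[1,-0.012,-0.0019,0,0,1,-0.022,-0.0034,0,0,1,-0.03,-0.0047,0,0,1,-0.03,-0.0047,0,0,1,-0.03,-0.0047,0,0,1,-0.03,-0.0047,0,0,1,-0.03,-0.0047,0,0,1,-0.03,-0.0047,0,0,1,-0.03,-0.0047,0,0,1,-0.03,-0.0047,0,0,1,-0.03,-0.0047,0,0,1,-0.03,-0.0047,0,0,1,-0.03,-0.0047,0,0,1,-0.03,-0.0047,0,0,1,-0.03,-0.0047,0,0,1,-0.02,-0.003,0,0,1,-0.0103,-0.0012,0,0,1,0,0,0.01,0,1,0,0,0.02,0,1,0,0,0.015,0],
)

```text
t: 36.47
tool_pos: [0.4793, 0.0405, 0.1578]
orientation: [2.458, -1.954, -0.001]
force: [-0.8, -0.4, -0.2]
opening: 0.0317
```

>>> jog_arm(
  commands=[1,0,0,0,0,1,0,0,0,0,1,0,0,0,0,1,0,0,0,0],
)

```text
t: 36.8
tool_pos: [0.4805, 0.0409, 0.161]
orientation: [-2.458, 1.955, -0.002]
force: [-0.0, 0.5, -0.1]
opening: 0.0313
```

Run:
```python
from h import *
plan(*deck(.0624,.0003),.139,-76.95)
shot('side','pics/s20.png',(240,130,130,100),6,[])
```

```text
t 36.8 cur [0.4805 0.0409 0.161 ] yaw -77.01 tilt [ 0.0004 -0.0013] open 0.0313 F [-0.   0.5 -0.1]
turn -0.06 | shift after turn mm x,y [-1.2  0.9] | shift before turn [-1.2  0.9] z 22.0
```

View pics/s20.png

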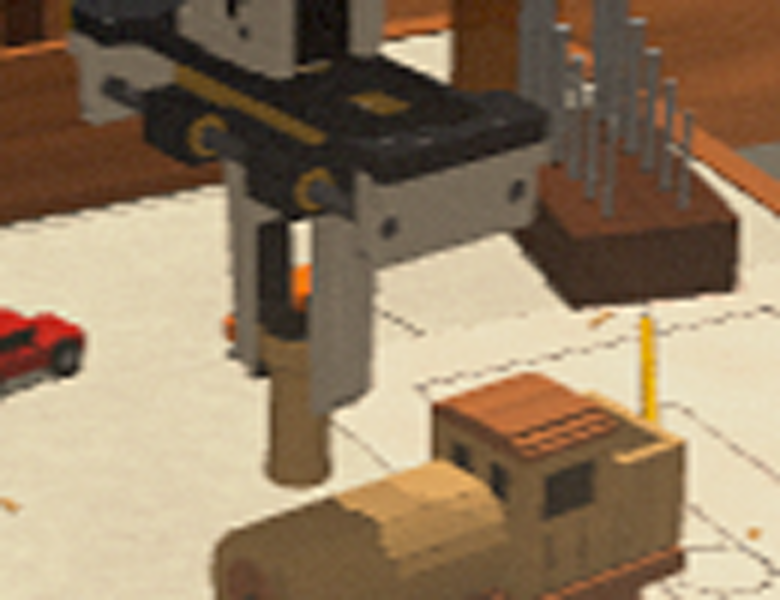

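>>> jog_arm(
  commands=[1,-0.001,0.0006,0.006,0,1,0,0,0.008,0,1,0,0,0.004,0,1,0,0,0.001,0,1,0,0,0,0,1,0,0,0,0,1,0,0,0,0],
)

```text
t: 37.43
tool_pos: [0.4792, 0.0424, 0.1414]
orientation: [-2.459, 1.955, -0.0]
force: [1.1, 0.1, -0.5]
opening: 0.0311
```

Run:
```python
from h import *
plan(*deck(.0624,.0003),.139,-76.95)
```

```text
t 37.43 cur [0.4792 0.0424 0.1414] yaw -76.96 tilt [ 0.0001 -0.0003] open 0.0311 F [ 1.1  0.1 -0.5]
turn -0.01 | shift after turn mm x,y [ 0.6 -0. ] | shift before turn [ 0.6 -0. ] z 2.4
```

>>> jog_arm(
  commands=[1,0.0003,0,0.001,0,1,0,0,0.0005,0,1,0,0,0.0005,0,1,0,0,0,0,1,0,0,0,0,1,0,0,0,0],
)

```text
t: 37.93
tool_pos: [0.4791, 0.042, 0.1392]
orientation: [-2.459, 1.955, 0.0]
force: [0.4, 0.1, 0.1]
opening: 0.0317
```

Run:
```python
from h import *
plan(*deck(.0624,.0003),.139,-76.95)
shot('side','pics/s21.png',(255,155,75,80),8,[])
```

```text
t 37.93 cur [0.4791 0.042  0.1392] yaw -76.97 tilt [-0.  0.] open 0.0317 F [0.4 0.1 0.1]
turn -0.02 | shift after turn mm x,y [ 0.3 -0.2] | shift before turn [ 0.3 -0.2] z 0.2
```

View pics/s21.png

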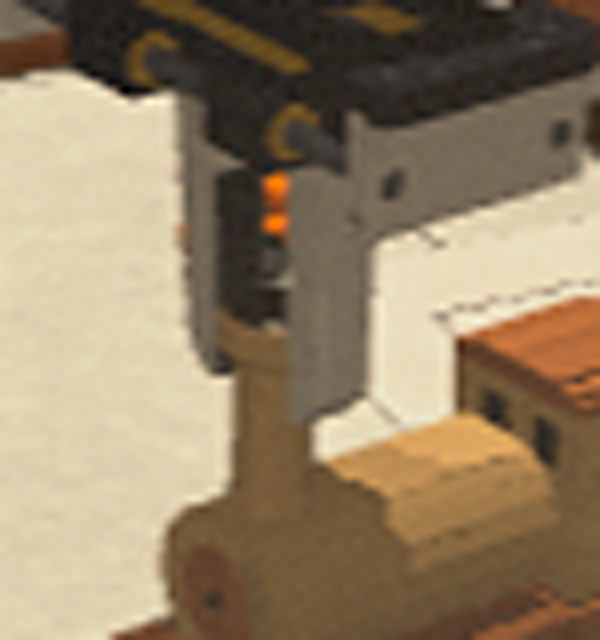

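>>> jog_arm(
  commands=[1,0,0,0.0003,0,1,0,0,0,0,1,0,0,0,0,-0.3,0,0,0,0,-0.3,0,0,0,0,-0.3,0,0,0,0,-0.3,0,0,0,0,-0.3,0,0,-0.01,0,-0.3,0,0,-0.02,0,-0.3,0,0,-0.03,0,-0.3,0,0,-0.03,0,-0.3,0,0,-0.01,0,-0.3,0,0,0,0,-0.3,0,0,0,0,-0.3,0,0,0,0],
)

```text
t: 39.23
tool_pos: [0.4783, 0.0421, 0.2373]
orientation: [2.458, -1.954, -0.003]
force: [0.7, -0.5, -1.0]
opening: 0.0601
```

Run:
```python
from h import *
plan(.563,-.2905,.1,-77)
shot('side','pics/s22.png',(255,155,100,80),8,[])
```

```text
t 39.23 cur [0.4783 0.0421 0.2373] yaw -76.96 tilt [-0.0005  0.0021] open 0.0601 F [ 0.7 -0.5 -1. ]
turn 0.04 | shift after turn mm x,y [343.1  -7.7] | shift before turn [343.1  -7.5] z 137.3
```

View pics/s22.png

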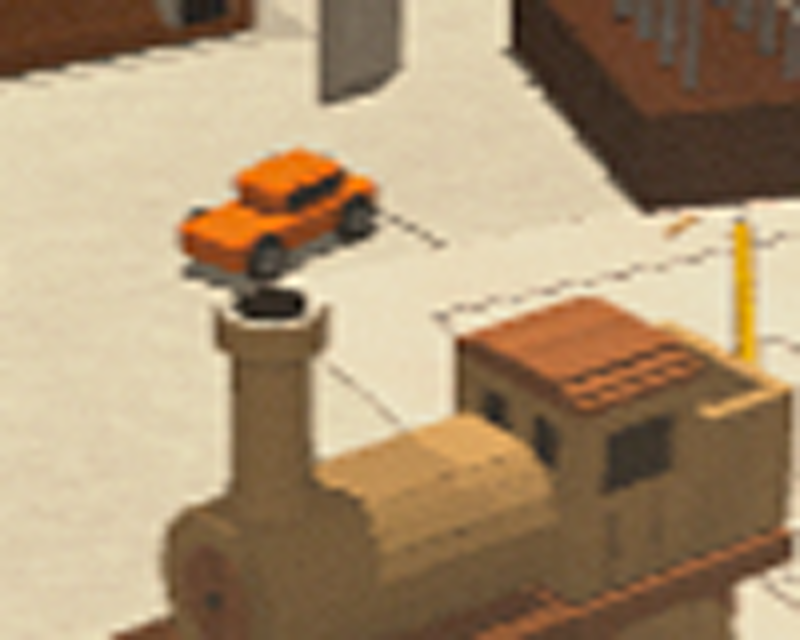

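>>> jog_arm(
  commands=[-0.3,0.012,0,0,0,-0.3,0.022,-0.0007,0,0,-0.3,0.03,-0.0007,0,0,-0.3,0.03,-0.0007,0,0,-0.3,0.03,-0.0007,0,0,-0.3,0.03,-0.0007,0,0,-0.3,0.03,-0.0007,0,0,-0.3,0.03,-0.0007,0,0,-0.3,0.03,-0.0007,0,0,-0.3,0.03,-0.0007,0,0,-0.3,0.03,-0.0007,0,0,-0.3,0.025,-0.0007,0,0,-0.3,0.0141,0,0,0,-0.3,0,0,0.03,0,-0.3,0,0,0.035,0,-0.3,0,0,0.035,0,-0.3,0,0,0.03,0,-0.3,0,0,0,0,-0.3,0,0,0,0,-0.3,0,0,0,0],
)

```text
t: 40.95
tool_pos: [0.5644, -0.2913, 0.1102]
orientation: [-2.459, 1.955, -0.002]
force: [0.4, -0.2, 0.8]
opening: 0.0604
```

Run:
```python
from h import *
plan(.563,-.2905,.003,-76.95)
c=shot('top','pics/t11.png',(260,165,80,125),4.8,[])
def show(n,cc,xs,ys,z,axis='x'):
    print(n);p=prof(cc,xs,ys,z,axis);print(' '.join(f'{x}:{int(v[0])}/{int(v[2])}' for x,v in zip(xs,p)))
show('bore x',c,range(45,82),np.linspace(-3,3,7),.164)
show('bore y',c,range(-18,19),np.linspace(60,65,7),.164,'y')
cc=shot('side','pics/s23.png',(370,270,80,75),8,[])
```

```text
t 40.95 cur [ 0.5644 -0.2913  0.1102] yaw -76.98 tilt [ 0.0009 -0.0007] open 0.0604 F [ 0.4 -0.2  0.8]
turn -0.03 | shift after turn mm x,y [-1.1  1.1] | shift before turn [-1.1  1.1] z 107.2
bore x
45:74/147 46:73/144 47:71/142 48:69/139 49:67/134 50:64/127 51:59/117 52:52/103 53:45/86 54:38/71 55:32/57 56:29/47 57:28/42 58:28/39 59:27/39 60:27/39 61:28/38 62:28/38 63:29/39 64:29/39 65:28/38 66:28/39 67:28/40 68:28/43 69:29/47 70:31/54 71:34/62 72:37/73 73:40/83 74:44/91 75:46/96 76:46/97 77:44/94 78:40/87 79:36/79 80:32/71 81:29/65
bore y
-18:59/123 -17:61/125 -16:62/127 -15:62/128 -14:62/126 -13:61/122 -12:57/113 -11:51/101 -10:44/85 -9:37/67 -8:33/54 -7:30/45 -6:29/40 -5:28/39 -4:28/38 -3:27/38 -2:27/38 -1:28/38 0:29/39 1:28/38 2:28/38 3:28/39 4:28/40 5:30/46 6:32/53 7:37/68 8:43/84 9:50/100 10:56/114 11:58/119 12:58/121 13:56/118 14:54/113 15:52/109 16:50/106 17:49/105 18:49/104
```

View pics/t11.png

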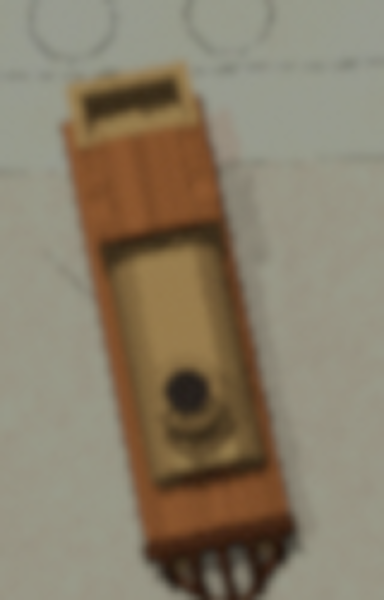

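View pics/s23.png

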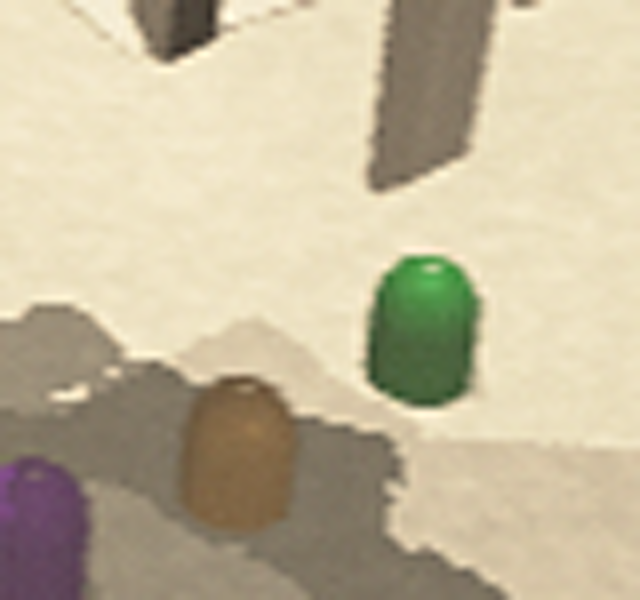

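Run:
```python
from h import *
c=robot.read_camera('side')
print(atz(c,*cr(239,503,370,270,8),0), 'green',atz(c,*cr(421,376,370,270,8),0))
for D in([.563,-.2905,0],[.562,-.292,0]):
    pass
D=[.5625,-.2915,0]
overlay(c,[(circ(.0135,0),D),(circ(.0135,.018),D)],(370,270,80,75),8,'pics/s24.png')
```

```text
[ 0.56267945 -0.29422321  0.        ] green [ 0.63086344 -0.27111334  0.        ]
```

View pics/s24.png

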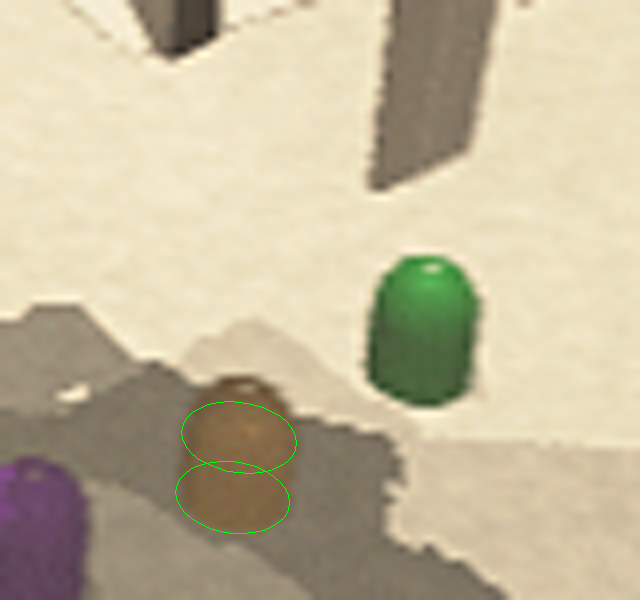

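>>> jog_arm(
  commands=[-0.3,0,0.001,0.015,0,-0.3,0,0,0.025,0,-0.3,0,0,0.025,0,-0.3,0,0,0.02,0,-0.3,0,0,0.012,0,-0.3,0,0,0.006,0,-0.3,0,0,0.002,0,-0.3,0,0,0,0,-0.3,0,0,0,0,-0.3,0,0,0,0],
)

```text
t: 41.93
tool_pos: [0.5642, -0.2914, 0.0056]
orientation: [-2.459, 1.955, -0.004]
force: [-0.3, 0.8, 0.0]
opening: 0.0605
```

Run:
```python
from h import *
plan(.5633,-.291,.003,-76.95)
shot('side','pics/s25.png',(350,250,110,100),6,[])
```

```text
t 41.93 cur [ 0.5642 -0.2914  0.0056] yaw -76.96 tilt [ 0.0019 -0.002 ] open 0.0605 F [-0.3  0.8  0. ]
turn -0.01 | shift after turn mm x,y [-0.6  0.8] | shift before turn [-0.6  0.8] z 2.6
```

View pics/s25.png

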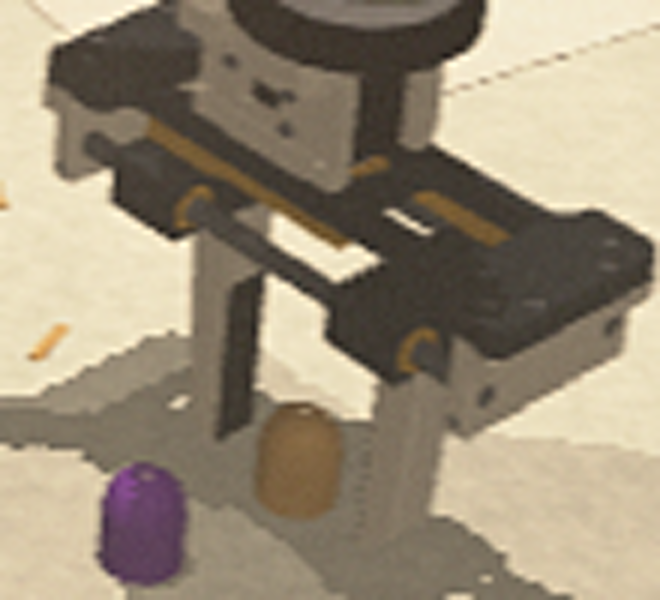

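>>> jog_arm(
  commands=[-0.3,0,0,0.001,0,-0.3,0,0,0,0,1,0,0,0,0,1,0,0,0,0,1,0,0,0,0,1,0,0,0,0,1,0,0,0,0,1,0,0,0,0,1,0,0,0,0,1,0,0,0,0],
)

```text
t: 42.82
tool_pos: [0.563, -0.2907, 0.0028]
orientation: [2.459, -1.955, -0.0]
force: [0.3, -0.1, -0.3]
opening: 0.0268
```

Run:
```python
from h import *
plan(.5633,-.291,.003,-76.95)
shot('side','pics/s26.png',(350,250,110,100),6,[])
```

```text
t 42.82 cur [ 0.563  -0.2907  0.0028] yaw -76.96 tilt [-0.0001  0.0001] open 0.0268 F [ 0.3 -0.1 -0.3]
turn -0.01 | shift after turn mm x,y [ 0.4 -0.3] | shift before turn [ 0.4 -0.3] z -0.2
```

View pics/s26.png

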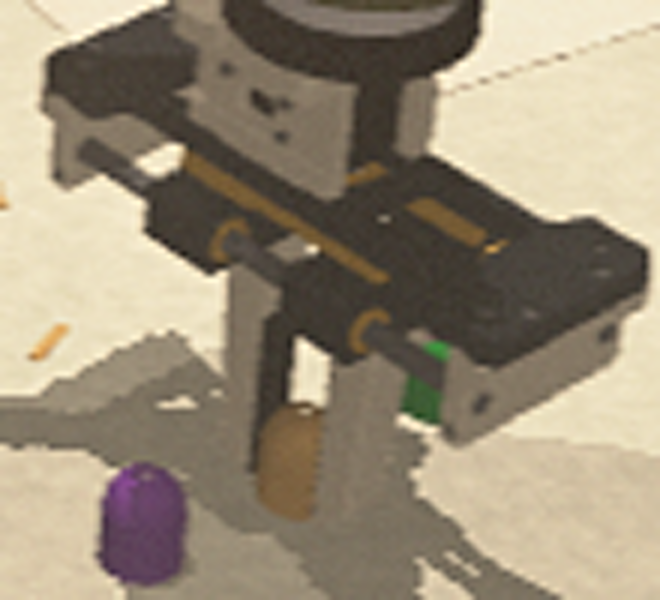

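>>> jog_arm(
  commands=[1,0,0,-0.01,0,1,0,0,-0.02,0,1,0,0,-0.03,0,1,0,0,-0.035,0,1,0,0,-0.035,0,1,0,0,-0.035,0,1,0,0,-0.03,0,1,0,0,-0.01,0,1,0,0,0,0,1,0,0,0,0,1,0,0,0,0],
)

```text
t: 43.78
tool_pos: [0.5619, -0.29, 0.2053]
orientation: [2.459, -1.955, -0.006]
force: [0.4, 0.2, -0.5]
opening: 0.0264
```

Run:
```python
from h import *
plan(*deck(.0157,.0),.1068,-76.95)
```

```text
t 43.78 cur [ 0.5619 -0.29    0.2053] yaw -76.96 tilt [-0.0026  0.0026] open 0.0264 F [ 0.4  0.2 -0.5]
turn -0.01 | shift after turn mm x,y [-342.2  -41.2] | shift before turn [-342.2  -41.1] z 98.5
```

>>> jog_arm(
  commands=[1,-0.012,-0.0014,0,0,1,-0.022,-0.0026,0,0,1,-0.03,-0.0035,0,0,1,-0.03,-0.0035,0,0,1,-0.03,-0.0035,0,0,1,-0.03,-0.0035,0,0,1,-0.03,-0.0035,0,0,1,-0.03,-0.0035,0,0,1,-0.03,-0.0035,0,0,1,-0.03,-0.0035,0,0,1,-0.03,-0.0035,0,0,1,-0.025,-0.003,0,0,1,-0.0127,-0.0014,0,0,1,0,0,0.015,0,1,0,0,0.02,0,1,0,0,0.02,0,1,0,0,0.015,0,1,0,0,0,0,1,0,0,0,0,1,0,0,0,0],
)

```text
t: 45.45
tool_pos: [0.5249, 0.051, 0.1383]
orientation: [2.459, -1.955, 0.0]
force: [0.6, 0.2, 0.1]
opening: 0.0268
```

>>> jog_arm(
  commands=[1,0,0,0,0,1,0,0,0,0],
)

```text
t: 45.62
tool_pos: [0.5257, 0.0511, 0.1392]
orientation: [-2.458, 1.954, -0.003]
force: [-0.3, 0.2, 0.5]
opening: 0.027
```

Run:
```python
from h import *
plan(*deck(.0157,.0),.1068,-76.95)
shot('side','pics/s27.png',(250,140,110,95),7,[])
```

```text
t 45.62 cur [0.5257 0.0511 0.1392] yaw -76.98 tilt [ 0.0005 -0.002 ] open 0.027 F [-0.3  0.2  0.5]
turn -0.03 | shift after turn mm x,y [-1.7  0.5] | shift before turn [-1.7  0.5] z 32.4
```

View pics/s27.png

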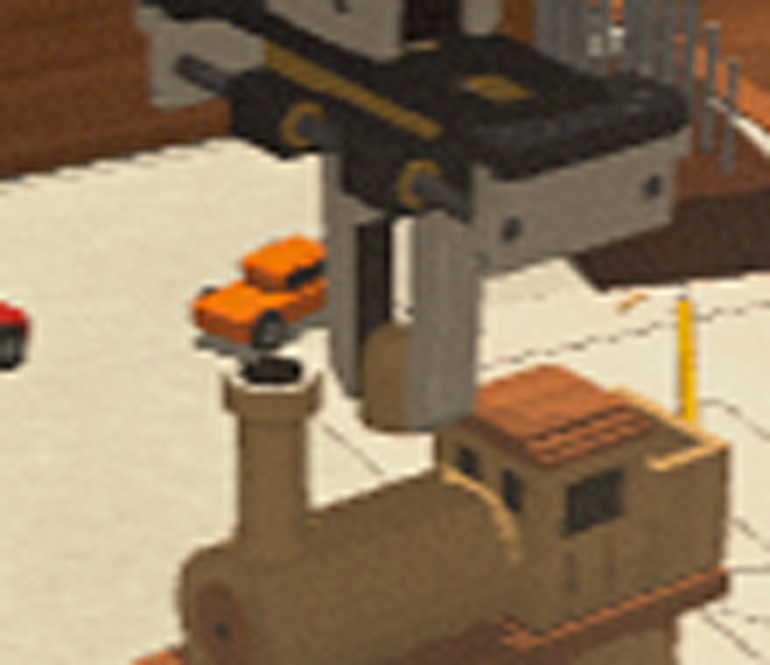

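>>> jog_arm(
  commands=[1,-0.0013,0,0.006,0,1,0,0,0.01,0,1,0,0,0.008,0,1,0,0,0.004,0,1,0,0,0.001,0,1,0,0,0,0,1,0,0,0,0,1,0,0,0,0],
)

```text
t: 46.33
tool_pos: [0.5248, 0.0524, 0.1092]
orientation: [-2.459, 1.955, -0.001]
force: [-0.1, 0.5, -0.1]
opening: 0.0268
```

Run:
```python
from h import *
plan(*deck(.0157,.0),.1068,-76.95)
```

```text
t 46.33 cur [0.5248 0.0524 0.1092] yaw -76.96 tilt [ 0.0001 -0.0006] open 0.0268 F [-0.1  0.5 -0.1]
turn -0.01 | shift after turn mm x,y [-0.2 -0. ] | shift before turn [-0.2 -0. ] z 2.4
```

>>> jog_arm(
  commands=[1,0,0,0.001,0,1,0,0,0.0005,0,1,0,0,0.0004,0,1,0,0,0,0,1,0,0,0,0,1,0,0,0,0],
)

```text
t: 46.83
tool_pos: [0.5245, 0.0525, 0.107]
orientation: [-2.459, 1.955, -0.0]
force: [0.7, 0.1, -0.0]
opening: 0.0265
```

Run:
```python
from h import *
plan(*deck(.0157,.0),.1068,-76.95)
shot('side','pics/s28.png',(255,150,80,75),9,[])
```

```text
t 46.83 cur [0.5245 0.0525 0.107 ] yaw -76.97 tilt [-0.     -0.0001] open 0.0265 F [ 0.7  0.1 -0. ]
turn -0.02 | shift after turn mm x,y [-0.1 -0.3] | shift before turn [-0.1 -0.3] z 0.2
```

View pics/s28.png

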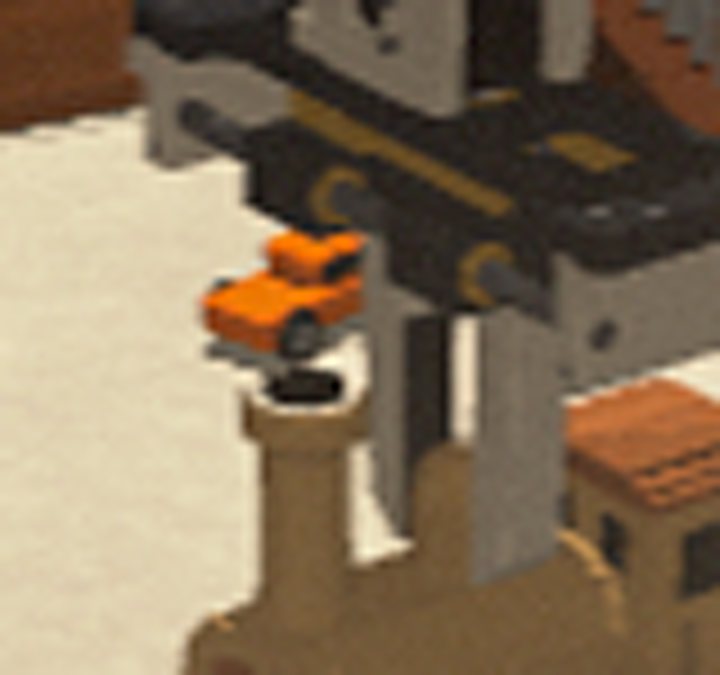

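>>> jog_arm(
  commands=[1,0,0,0.0003,0,1,0,0,0,0,1,0,0,0,0,-0.3,0,0,0,0,-0.3,0,0,0,0,-0.3,0,0,0,0,-0.3,0,0,0,0,-0.3,0,0,-0.008,0,-0.3,0,0,-0.02,0,-0.3,0,0,-0.03,0,-0.3,0,0,-0.03,0,-0.3,0,0,-0.03,0,-0.3,0,0,-0.01,0,-0.3,0,0,0,0],
)

```text
t: 48.05
tool_pos: [0.5266, 0.0525, 0.239]
orientation: [-2.456, 1.952, -0.009]
force: [0.2, -0.2, 0.2]
opening: 0.0606
```

>>> jog_arm(
  commands=[-0.3,0.012,0,0,0,-0.3,0.022,0,0,0,-0.3,0.03,0,0,0,-0.3,0.03,0,0,0,-0.3,0.03,0,0,0,-0.3,0.03,0,0,0,-0.3,0.03,0,0,0,-0.3,0.03,0,0,0,-0.3,0.03,0,0,0,-0.3,0.03,0,0,0,-0.3,0.03,0,0,0,-0.3,0.02,0,0,0,-0.3,0.01,0,0,0,-0.3,0,0,0,0,-0.3,0,0,0,0],
)

```text
t: 49.3
tool_pos: [0.599, -0.2727, 0.2326]
orientation: [2.458, -1.956, -0.005]
force: [0.3, 0.1, 0.3]
opening: 0.0608
```

Run:
```python
from h import *
print(robot.read_state()['t'])
c=shot('top','pics/t12.png',(260,165,80,125),4.8,[])
cv2.imwrite('pics/t12full.png',c['img'])
D=lambda p:(Rz(-DK[2])@(p[:2]-DK[:2])*1000).round(1)
for th,z in dict(boiler_mid=.081,cab_mid=.091,bunker_mid=.08,chimney_mid=.134,dome_mid=.12).items():
    print(th,[(round(d['score'],2),D(atz(c,d['position'][1]*640,d['position'][0]*480,z))) for d in robot.pinpoint(th,c)][:4])
c=shot('side','pics/s29.png',(250,150,110,85),7.2,[])
cv2.imwrite('pics/s29full.png',c['img'])
```

```text
49.3
boiler_mid [(0.64, array([31.,  3.]))]
cab_mid [(0.62, array([-44.2,  -5.6])), (0.23, array([ 111.3, -353.2]))]
bunker_mid [(0.91, array([-90.4,  -5. ]))]
chimney_mid [(0.65, array([58. ,  0.1]))]
dome_mid [(0.53, array([ 7. , -4.5]))]
```

View pics/t12.png

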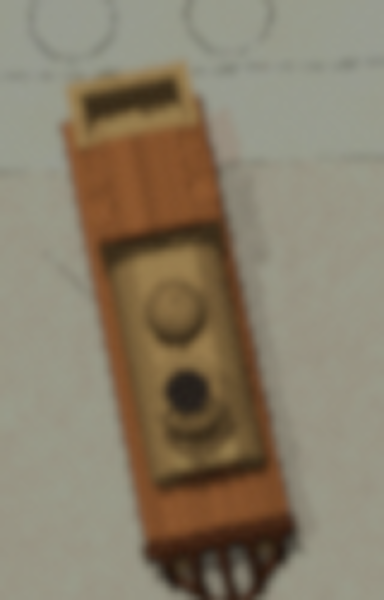

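View pics/s29.png

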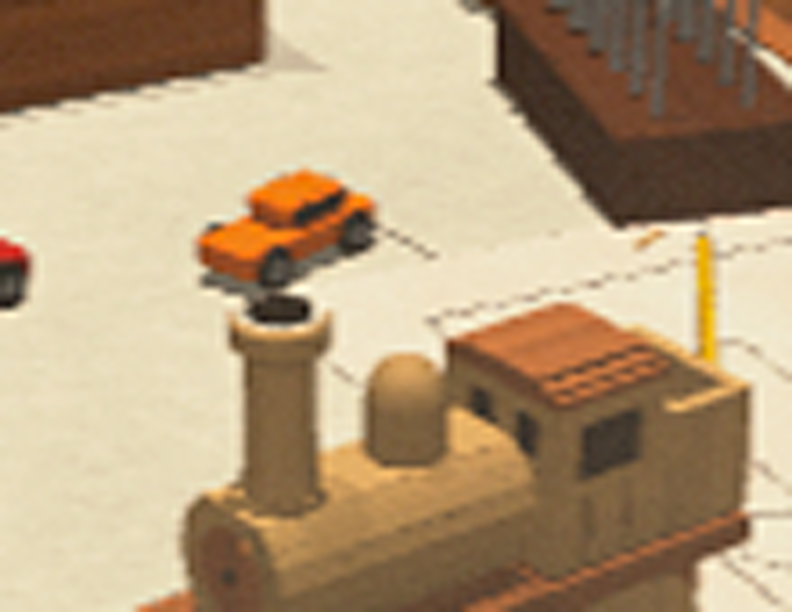

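View pics/t12full.png

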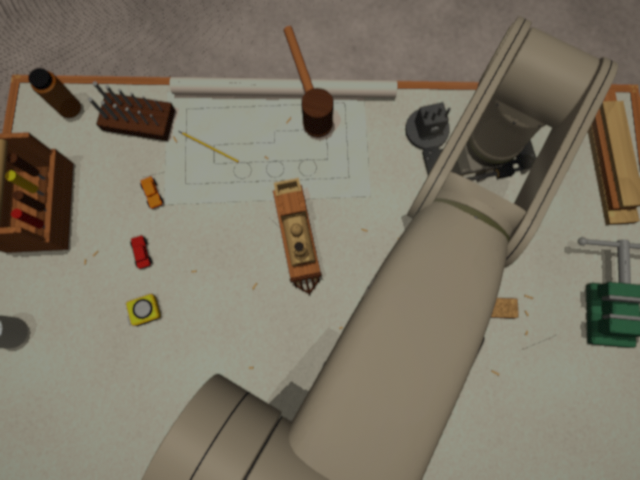

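Run:
```python
from h import *
c=robot.read_camera('side')
def im(p):return np.r_[deck(p[0],p[1]),p[2]]
u,v,w,h=318,185,42,45
z=cv2.resize(c['img'][v:v+h,u:u+w],None,fx=14,fy=14,interpolation=cv2.INTER_CUBIC)
z=np.clip((z.astype(float)-30)*1.8,0,255).astype(np.uint8)
cv2.imwrite('pics/s30.png',z)
# scale: pixel of face points on near side y=+.029
for x in(-.105,-.071,-.0666,-.0206,-.0174):
    print(x,((proj(c,im((x,.029,.058)))-[u,v]+.5)*14).round(),((proj(c,im((x,.029,.102)))-[u,v]+.5)*14).round())
```

```text
-0.105 [497. 487.] [510. 255.]
-0.071 [346. 544.] [357. 310.]
-0.0666 [326. 551.] [337. 317.]
-0.0206 [115. 631.] [122. 393.]
-0.0174 [100. 637.] [106. 399.]
```

View pics/s30.png

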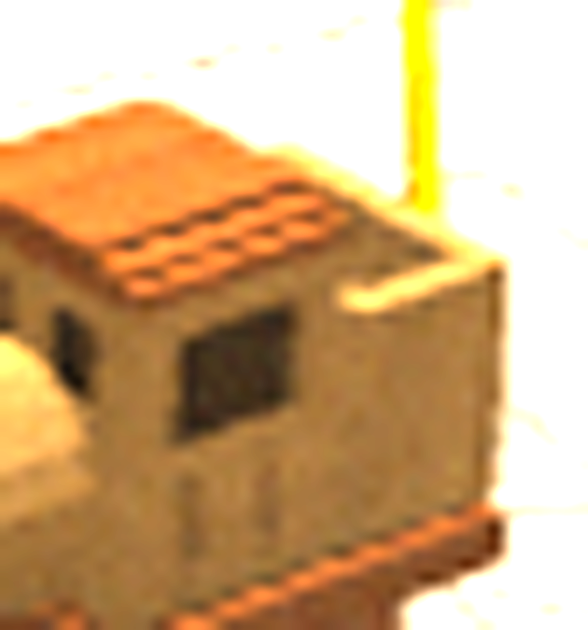

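Run:
```python
from plant import robot
print(robot.close_job(), robot.read_state()['t'])
```

```text
the job is handed in; nothing more can be done
the job is handed in; nothing more can be done
```

The tank engine is assembled and handed in at about 49.5 s, with the gripper raised well clear. I placed the bunker, cab and boiler in that order, then the chimney and the natural-wood dome on the boiler. The green and purple look-alikes were left alone.

**What my last checks showed:**

| Check | Result |
|---|---|
| Upright and centred | Everything stands upright; boiler and chimney are within about 1 mm of the deck's centre line |
| Bunker square to the deck | Within about 1° |
| Bunker to cab gap | About 4.5 mm |
| Cab to boiler gap | About 3 mm |
| Chimney | About 20 mm back from the boiler's front end |
| Dome | About 15.5 mm ahead of the deck's centre, from the arm's position at release |
| Toy cars, tape, sanding block | Still at their starting pixels in the final top picture (sanding block partly hidden by the arm) |

**What disagreed or stayed uncertain:**
- **Bunker flush:** the side view shows it flush with the deck's rear end, while the top view suggests up to 1–2 mm of overhang. I left it as it was.
- **Pinpoint network:** its final readings differed from my edge measurements by 2–9 mm, worst for the dome. I relied on the edge measurements and the arm's position instead.
- **Dome position:** I took "midway" as equal spacing between the chimney's rear side and the cab's front face. Measured from the chimney's centre, it would be about 5 mm further forward.
- **Chimney grip:** my first grip closed on the cap too far up the fingers, so I released and gripped it again before lifting.

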